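Restock the formula-pod dispenser and close it up

ROBOT

A 7-joint arm with a two-finger parallel gripper is mounted at the origin on the work surface. World frame = base frame: x ahead of the robot, y to its left, z up, the work surface at z = 0. Lengths are in m, angles in rad, forces in N, time in s.
With the tool pointing down it reaches from about 0.4 to 0.85 m from the base axis. Payload 10.4 kg.
Tool frame: the origin (TCP) lies between the finger pads; the fingertips stand manip.finger_overhang ahead of it and the grasp point (between the pads) lies 11 mm behind it (manip.finger_overhang is the distance from the TCP to the fingertips, in m); x points along the fingers, z is the direction in which the jaws open and shut, and the axes are right-handed (so a half turn about x gives the same grasp; the last joint's range is limited). The gripper opens to 85 mm and grips with 20 to 120 N. Pads are 22 mm wide; open, the fingers measure 114 mm over their backs; the gripper's body (76 mm by 85 mm) begins 54 mm behind the grasp point. The pads swing forward as they close: fully open they stand 13 mm farther back than shut.
Start: joints at [1.212, 0.332, -0.065, 1.46, 0.022, 1.35, -0.088], TCP at [0.206, -0.59, 0.239] pointing down, gripper open.
Joint ranges: [-2.6, 2.6], [-0.5, 2.12], [-1.47, 1.34], [0.16, 2.42], [-1.27, 4.41], [0.06, 2.06], [-2.6, 2.6]. Speed limits (rad/s): [2.22, 2.22, 2.79, 2.79, 3.14, 3.14, 3.14].

INTERFACE

Orientations are given as a unit quaternion [x, y, z, w].
In Python, from workcell import get_obs, camera, workorder, manip gives the robot as it stands. The module is installed in compiled form; this text tells all that it offers.
- The arm moves only by the tool play_rows, never from a script. Its argument "increments" is text: rows parted by semicolons, each of 4 numbers parted by spaces: the shift along the tool's x, y, z in m, then the turn about the tool's x in rad. A call has 1 to 20 rows; each row shifts and turns the pose as measured when the row begins, along the tool's axes as they then stand; what a row does not reach is not made up. A row lasts 1/10 s, in which the tool goes at most 50 mm and 8.59 degrees, less where a joint would pass 70% of its speed; a pose out of reach is approached as far as the arm can. A call is refused whole if a number of a shift passes 0.05 or a number of a turn 0.15, either way. A call with a gripper value outside its range is refused whole. "hand" is the gripper command: -1 is fully open, 1 is shut, values between are in proportion, set as the call begins (left out, the last holds). The fingers move at their own pace and stop on an object; "squeeze" is the grip in N (left out, the last holds). Time passes only in rows, so rows that do not move let the fingers close. It gives the time, the measured TCP pose, the force and the opening at its end, in the units of the state.
- get_obs(): the state, without advancing time (a new reading comes with each control period).
- camera(name): name is "scene" or "side" or "wrist"; returns a dict with "img" (480x640x3 uint8, blue, green, red), "fov_y" (degrees; the focal length in pixels is half the picture's height over the tangent of half this angle, whatever the lens; pixels are square), "cx", "cy" (the principal point, pixels), "R" (3x3) and "t" (3): a world point X has camera coordinates R X + t; the wrist camera has in their place "tool_from_camera" (4x4, takes a point from camera to tool coordinates, whose origin is the TCP and whose axes are the tool frame's). Camera axes: x right, y down, z forward; pixel columns grow to the right and rows downward; lengths in m; the calibration is good to about 2 mm. A picture is of the moment at which its call begins: read the wrist's pose just before it. There is no depth.
- workorder.hand_in(): hands the job in, once; it reports no verdict.
The state is a dict: "clock": time; "joint_pos": joint angles; "joint_velocities": joint speeds; "tau": joint torques, N m; "position": TCP position; "ee_rot": TCP orientation; "ft_force": force on the tool from outside, world axes, zero at the start; "torque": the same for the moment, N m; "grip_width": opening from 0.0 (shut) to 1.0 (fully open).
Only numpy, scipy, OpenCV 4.12 (cv2) and the standard library are available. Lean on these libraries where they do the work, as an engineer would, in place of code of your own. Each camera call takes 0.05 s, during which the arm holds its last target.

TASK

Restock the formula-pod dispenser: swing its lid aside and stack pods from the mat in the clear tube until the top one is level with the black fill line, and lay every pod that is left over flat in the dispenser's open drawer. Once the tube is filled, swing the lid fully shut over it and then press the lid's lock button all the way down; push the drawer fully home too. Leave the bottle, caps and spoon where they are.

Things in the scene. Friction and masses are not known exactly. Their poses are not given: they have to be found in the camera images.
- dispenser: pod dispenser, fixed: hollow white foot 185 (local x) x 150 (local y) x 45 mm high, clear upright tube over its middle, steel post r 8 mm behind the tube at local (0,-58 mm) that carries the swing lid. Origin: centre of the foot's underside, on the tube's axis. Local +y is its front, where the drawer comes out; z up
- tube_floor (a point): centre of the tube's inner floor, 50 mm above the counter, on the tube's axis. Tube: inner diameter 52 mm, outer 59, mouth flared to 62 mm inside and 69 outside over the top 12 mm
- fill_line (a point): centre of the tube at the thin black fill line around it, 100 mm above the tube's floor; a flat stack of 5 pods ends level with it
- tube_rim (a point): centre of the tube's mouth, 112 mm above its floor (162 mm above the counter). A small catch block, 24 mm wide, sticks out to 59 mm from the axis towards local +y, its top 4 mm below the rim
- lid_hinge (a point): on the post's axis, at the underside of the lid (3 mm above the rim); the hub there is 24 mm wide and 12 mm high
- lid (a joint): swing lid, an 8 mm thick level disc of 73 mm diameter turning about the vertical post: 0 = shut over the tube, grows to 1.9 rad as it swings sideways (counter-clockwise from above, the disc moving towards the dispenser's local -x); light friction (under 1 N at the knob), stays where it is left
- lid_knob (a point): top centre of the lid's knob: upright round, 18 mm diameter, 22 mm tall above the disc, at the disc's centre, 58 mm from the post's axis
- lock (a joint): press button on a lug of the lid, on the far side of the knob from the post: 0 = up (free), 0.008 m = pressed fully down; moves at about 4 N and stays down
- lock_top (a point): centre of the top of the lock button: 20 mm diameter, stands 13 mm above the lug while up, 49 mm from the knob's axis
- drawer (a joint): drawer in the foot: 0 = shut, up to 0.10 m = drawn out along local +y; moves at about 2 N
- drawer_in (a point): centre of the drawer's inner floor (7.5 mm above the counter), moving with it, axes as the dispenser's. Inside: 166 (x) x 125 (y) mm, the front panel's inner face at +62.5 mm in y, side walls 22 mm above the floor; room for pods lying flat side by side, not stacked or on edge (32 mm under the foot's top). Only the part drawn out past the foot's face is open above
- drawer_pull (a point): middle of the drawer's bar pull: bar 8 mm thick, 72 mm long along x, 26 mm above the counter, its axis 22 mm out from the front face of the panel (panel 8 mm thick, 38 mm high)
- pod1: sealed formula pod: flat round rigid pot, 46 mm diameter, 20 mm thick, 25 g, cream with a foil top; origin at its centre, z along its axis. May be absent. Starts loose, lying flat on the grey drying mat (fixed, 250 x 200 mm, 3 mm thick)
- pod2: sealed formula pod: flat round rigid pot, 46 mm diameter, 20 mm thick, 25 g, cream with a foil top; origin at its centre, z along its axis. May be absent. Starts loose, lying flat on the grey drying mat (fixed, 250 x 200 mm, 3 mm thick)
- pod3: sealed formula pod: flat round rigid pot, 46 mm diameter, 20 mm thick, 25 g, cream with a foil top; origin at its centre, z along its axis. May be absent. Starts loose, lying flat on the grey drying mat (fixed, 250 x 200 mm, 3 mm thick)
- pod4: sealed formula pod: flat round rigid pot, 46 mm diameter, 20 mm thick, 25 g, cream with a foil top; origin at its centre, z along its axis. May be absent. Starts loose, lying flat on the grey drying mat (fixed, 250 x 200 mm, 3 mm thick)
- pod5: sealed formula pod: flat round rigid pot, 46 mm diameter, 20 mm thick, 25 g, cream with a foil top; origin at its centre, z along its axis. May be absent. Starts loose, lying flat on the grey drying mat (fixed, 250 x 200 mm, 3 mm thick)
- pod6: sealed formula pod: flat round rigid pot, 46 mm diameter, 20 mm thick, 25 g, cream with a foil top; origin at its centre, z along its axis. May be absent. Starts loose, lying flat on the grey drying mat (fixed, 250 x 200 mm, 3 mm thick)
- pod7: sealed formula pod: flat round rigid pot, 46 mm diameter, 20 mm thick, 25 g, cream with a foil top; origin at its centre, z along its axis. Always present; starts in the tube on its floor
- pod8: sealed formula pod: flat round rigid pot, 46 mm diameter, 20 mm thick, 25 g, cream with a foil top; origin at its centre, z along its axis. Starts, if present, in the tube on top of pod7
- bottle: open wide-neck bottle, 68 mm diameter, 130 mm tall, standing; bystander, origin under its centre
- cap1: clear dome cap, 61 mm diameter, 46 mm tall; bystander, origin under its centre
- cap2: clear dome cap like cap1; bystander
- spoon: blue silicone spoon lying flat, 150 mm long; bystander, origin near its bowl

How it is judged:
On the way, in this order (a step that is already met when the one before it is completed fails the run):
1. the top pod in the tube is level with the fill line (((horizontal distance between pod1 and fill_line below 0.006 m and z of pod1 in the frame of fill_line between -0.016 and -0.004 m) or (horizontal distance between pod2 and fill_line below 0.006 m and z of pod2 in the frame of fill_line between -0.016 and -0.004 m) or (horizontal distance between pod3 and fill_line below 0.006 m and z of pod3 in the frame of fill_line between -0.016 and -0.004 m) or (horizontal distance between pod4 and fill_line below 0.006 m and z of pod4 in the frame of fill_line between -0.016 and -0.004 m) or (horizontal distance between pod5 and fill_line below 0.006 m and z of pod5 in the frame of fill_line between -0.016 and -0.004 m) or (horizontal distance between pod6 and fill_line below 0.006 m and z of pod6 in the frame of fill_line between -0.016 and -0.004 m) or (horizontal distance between pod7 and fill_line below 0.006 m and z of pod7 in the frame of fill_line between -0.016 and -0.004 m) or (horizontal distance between pod8 and fill_line below 0.006 m and z of pod8 in the frame of fill_line between -0.016 and -0.004 m))), for 0.2 s.
2. with the tube filled, the lid is swung shut (((horizontal distance between pod1 and fill_line below 0.006 m and z of pod1 in the frame of fill_line between -0.016 and -0.004 m) or (horizontal distance between pod2 and fill_line below 0.006 m and z of pod2 in the frame of fill_line between -0.016 and -0.004 m) or (horizontal distance between pod3 and fill_line below 0.006 m and z of pod3 in the frame of fill_line between -0.016 and -0.004 m) or (horizontal distance between pod4 and fill_line below 0.006 m and z of pod4 in the frame of fill_line between -0.016 and -0.004 m) or (horizontal distance between pod5 and fill_line below 0.006 m and z of pod5 in the frame of fill_line between -0.016 and -0.004 m) or (horizontal distance between pod6 and fill_line below 0.006 m and z of pod6 in the frame of fill_line between -0.016 and -0.004 m) or (horizontal distance between pod7 and fill_line below 0.006 m and z of pod7 in the frame of fill_line between -0.016 and -0.004 m) or (horizontal distance between pod8 and fill_line below 0.006 m and z of pod8 in the frame of fill_line between -0.016 and -0.004 m)) and value of joint lid below 0.06 rad), for 0.2 s.
3. with the lid shut, the lock button is pressed down (all of step 2 and value of joint lock above 0.006 m), for 0.2 s.
At the end, for the whole second after the job is handed in: The stack in the tube ends within 6 mm of the fill line; every pod is in the tube or lies flat in the drawer, at rest; lid within 0.06 rad of shut, lock pressed more than 6 mm, drawer less than 5 mm open (all of step 3 and value of joint drawer below 0.005 m and ((horizontal distance between pod1 and tube_floor below 0.006 m and z of pod1 in the frame of tube_floor between 0.004 and 0.097 m) or (x of pod1 in the frame of drawer_in between -0.066 and 0.066 m and y of pod1 in the frame of drawer_in between -0.045 and 0.045 m and z of pod1 in the frame of drawer_in between 0.004 and 0.016 m)) and ((horizontal distance between pod2 and tube_floor below 0.006 m and z of pod2 in the frame of tube_floor between 0.004 and 0.097 m) or (x of pod2 in the frame of drawer_in between -0.066 and 0.066 m and y of pod2 in the frame of drawer_in between -0.045 and 0.045 m and z of pod2 in the frame of drawer_in between 0.004 and 0.016 m)) and ((horizontal distance between pod3 and tube_floor below 0.006 m and z of pod3 in the frame of tube_floor between 0.004 and 0.097 m) or (x of pod3 in the frame of drawer_in between -0.066 and 0.066 m and y of pod3 in the frame of drawer_in between -0.045 and 0.045 m and z of pod3 in the frame of drawer_in between 0.004 and 0.016 m)) and ((horizontal distance between pod4 and tube_floor below 0.006 m and z of pod4 in the frame of tube_floor between 0.004 and 0.097 m) or (x of pod4 in the frame of drawer_in between -0.066 and 0.066 m and y of pod4 in the frame of drawer_in between -0.045 and 0.045 m and z of pod4 in the frame of drawer_in between 0.004 and 0.016 m)) and ((horizontal distance between pod5 and tube_floor below 0.006 m and z of pod5 in the frame of tube_floor between 0.004 and 0.097 m) or (x of pod5 in the frame of drawer_in between -0.066 and 0.066 m and y of pod5 in the frame of drawer_in between -0.045 and 0.045 m and z of pod5 in the frame of drawer_in between 0.004 and 0.016 m)) and ((horizontal distance between pod6 and tube_floor below 0.006 m and z of pod6 in the frame of tube_floor between 0.004 and 0.097 m) or (x of pod6 in the frame of drawer_in between -0.066 and 0.066 m and y of pod6 in the frame of drawer_in between -0.045 and 0.045 m and z of pod6 in the frame of drawer_in between 0.004 and 0.016 m)) and ((horizontal distance between pod7 and tube_floor below 0.006 m and z of pod7 in the frame of tube_floor between 0.004 and 0.097 m) or (x of pod7 in the frame of drawer_in between -0.066 and 0.066 m and y of pod7 in the frame of drawer_in between -0.045 and 0.045 m and z of pod7 in the frame of drawer_in between 0.004 and 0.016 m)) and ((horizontal distance between pod8 and tube_floor below 0.006 m and z of pod8 in the frame of tube_floor between 0.004 and 0.097 m) or (x of pod8 in the frame of drawer_in between -0.066 and 0.066 m and y of pod8 in the frame of drawer_in between -0.045 and 0.045 m and z of pod8 in the frame of drawer_in between 0.004 and 0.016 m)) and linear speed of each of pod1, pod2, pod3, pod4, pod5, pod6, pod7, pod8 below 0.02 m/s); the robot touches nothing.
It fails at once if a bystander (bottle, cap, spoon) is moved more than 3 cm (distance of any of bottle, cap1, cap2, spoon from where it was at the start of the episode above 0.03 m).
Of pod1, pod2, pod3, pod4, pod5 only 4 to 5 are there at a start; the rules pass over those that are not, and their reading is None.
Of pod6, pod8 only 1 to 2 are there at a start; the rules pass over those that are not, and their reading is None.
At some moment in a run one of pod1, pod2, pod3, pod4, pod5, pod6 may be knocked a few centimetres aside while the robot is not near it.
Once in a run the grip may slacken for a moment while it holds something.
It also fails if it takes over 210 s, if anything falls off the work surface, if the arm or the gripper's body presses on something with over 40 N, if the wrist force passes 120 N, or if a joint passes its speed limit or range.

## Working session

There is one attempt and no reset: what is moved stays moved. The work goes in short steps, Python scripts to look and compute and a tool call to move; the robot and the scene stay as the last step left them, time stands still between calls to the robot, and variables do not carry over. Pictures are saved under pics/ and viewed, and the job is handed in when it is done.

Besides the shell and the picture viewer there is one more tool, called after "Emit:" as name(argument=value, ...) on one line, values as JSON. play_rows: Moves the arm, as the interface text tells. Its arguments: {"type":"object","properties":{"increments":{"type":"string"},"hand":{"type":"number"},"squeeze":{"type":"number"}},"required":["increments"]}

```bash
mkdir -p pics
cat > h.py <<'E'
import numpy as np,cv2
from workcell import get_obs,camera,workorder,manip
from scipy.spatial.transform import Rotation as Ro
def cam(n):
    o=get_obs(); c=camera(n); im=c["img"]; f=240/np.tan(np.radians(c["fov_y"])/2)
    if "R" in c: R=np.array(c["R"]);t=np.array(c["t"])
    else:
        T=np.array(c["tool_from_camera"]); Rt=Ro.from_quat(o["ee_rot"]).as_matrix()
        Rwc=Rt@T[:3,:3]; p=Rt@T[:3,3]+np.array(o["position"]); R=Rwc.T; t=-R@p
    return dict(im=np.array(im),f=f,cx=c["cx"],cy=c["cy"],R=R,t=t,raw={k:v for k,v in c.items() if k!="img"})
def ray(c,u,v):
    d=c["R"].T@np.array([(u-c["cx"])/c["f"],(v-c["cy"])/c["f"],1]); o=-c["R"].T@c["t"]; return o,d
def onz(c,u,v,z):
    o,d=ray(c,u,v); return o+d*(z-o[2])/d[2]
def proj(c,X):
    x=c["R"]@np.array(X)+c["t"]; return c["f"]*x[0]/x[2]+c["cx"],c["f"]*x[1]/x[2]+c["cy"]
E
python3 - <<'E'
from h import *
o=get_obs();print({k:np.round(v,3) for k,v in o.items()}); print(manip.finger_overhang,[a for a in dir(manip) if a[0]!='_'])
for n in("scene","side","wrist"):
    c=cam(n);cv2.imwrite(f"pics/{n}0.png",c["im"]);print(n,c["raw"], -c["R"].T@c["t"])
E
```

```text
{'clock': np.float64(0.0), 'joint_pos': array([ 1.212,  0.333, -0.065,  1.461,  0.022,  1.35 , -0.088]), 'joint_velocities': array([ 0.001, -0.002,  0.002,  0.001, -0.001, -0.   , -0.001]), 'tau': array([ 0.0000e+00, -6.2544e+01,  4.9000e-02, -3.9160e+01,  1.6000e-02,
        1.0000e-02,  0.0000e+00]), 'position': array([ 0.206, -0.59 ,  0.238]), 'ee_rot': array([ 0.41 ,  0.577, -0.409,  0.576]), 'ft_force': array([ 0.123, -0.284,  0.315]), 'torque': array([-0.032, -0.064,  0.021]), 'grip_width': np.float64(0.999)}
0.008 ['MotionError', 'finger_overhang']
scene {'fov_y': 53.38718863887201, 'cx': 314.4113587593765, 'cy': 244.1887721860339, 'R': array([[ 0.31086028,  0.95035617,  0.01374943],
       [ 0.79649331, -0.25258393, -0.54936306],
       [-0.51861768,  0.18172648, -0.83547064]]), 't': array([-0.15706263, -0.34773897,  1.53744969])} [ 1.12314489 -0.21796316  1.09561864]
side {'fov_y': 52.36659391690801, 'cx': 319.78365949252304, 'cy': 240.45605607402726, 'R': array([[-0.87349481, -0.48678879,  0.00659503],
       [-0.28001307,  0.49128212, -0.82476334],
       [ 0.39824552, -0.72227319, -0.5654396 ]]), 't': array([0.49453848, 0.26219534, 0.92193802])} [0.13823723 0.77781502 0.73428788]
wrist {'fov_y': 64.52197697649828, 'cx': 323.27487080228514, 'cy': 237.94467874119138, 'tool_from_camera': array([[ 3.68268312e-04, -3.27669049e-01,  9.44792495e-01,
        -1.35692892e-01],
       [ 5.25503619e-04, -9.44792365e-01, -3.27669209e-01,
         8.56793846e-02],
       [ 9.99999794e-01,  6.17162061e-04, -1.75745819e-04,
        -6.64711104e-04],
       [ 0.00000000e+00,  0.00000000e+00,  0.00000000e+00,
         1.00000000e+00]])} [ 0.28658222 -0.56108156  0.37430094]
```

View pics/scene0.png

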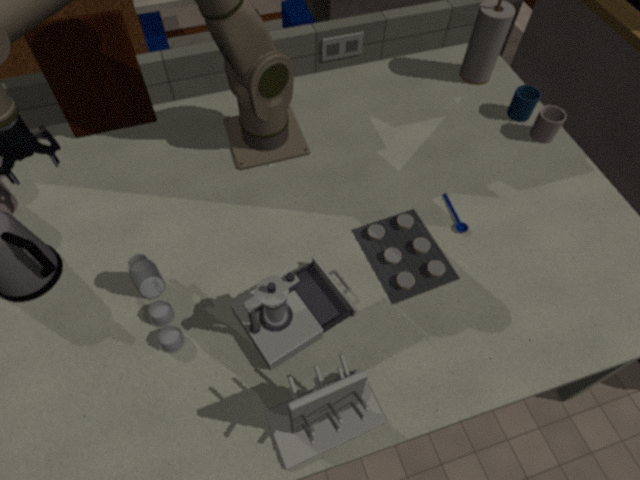

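View pics/side0.png

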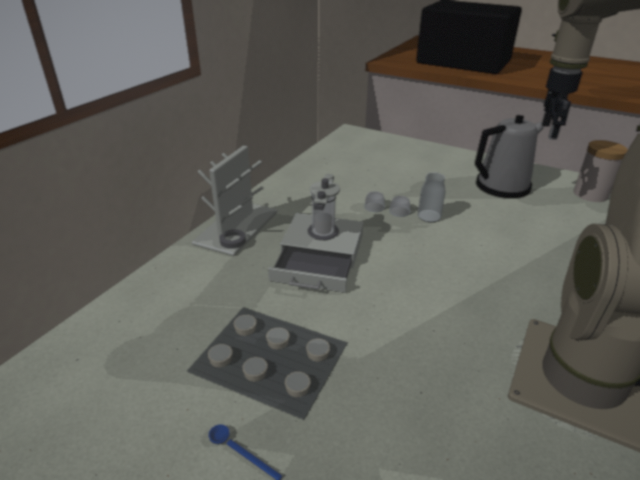

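View pics/wrist0.png

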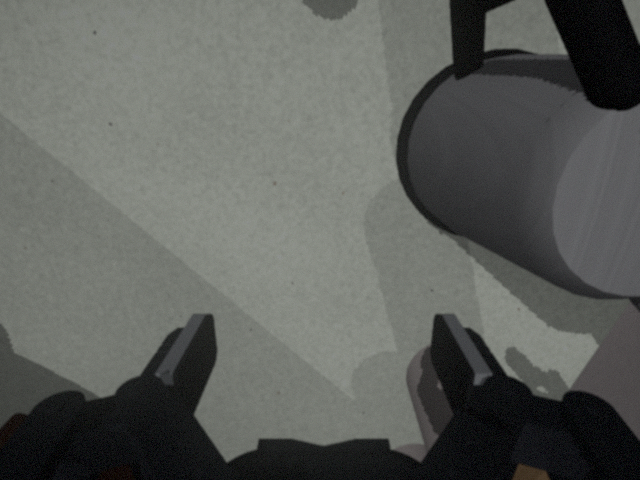

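Run:
```python
from h import *
for n,(x0,y0,w,h) in (("scene",(110,180,360,270)),("side",(180,150,280,210))):
    im=cv2.imread(f"pics/{n}0.png")[y0:y0+h,x0:x0+w]
    im=np.clip((im/255.)**0.6*255*1.1,0,255).astype(np.uint8)
    cv2.imwrite(f"pics/{n}0z.png",cv2.resize(im,(800,600),interpolation=cv2.INTER_CUBIC))
```

```text
(no output)
```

View pics/scene0z.png

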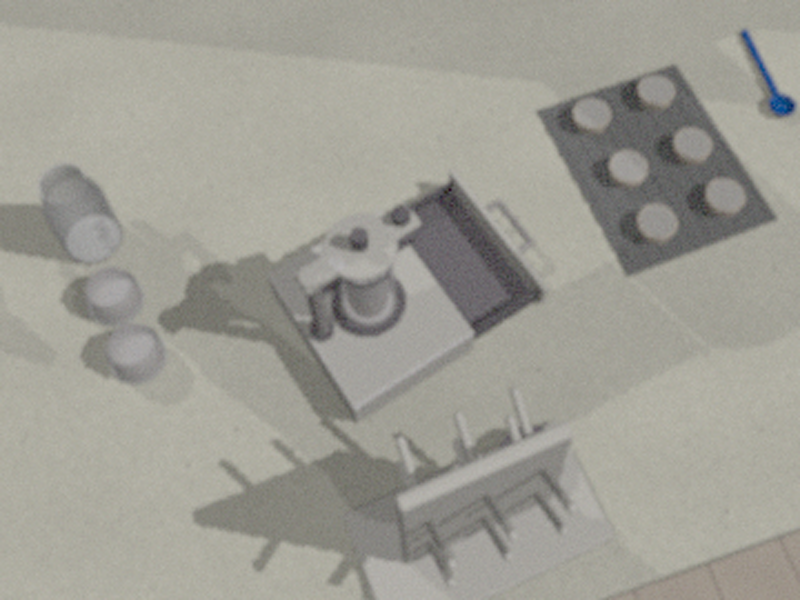

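View pics/side0z.png

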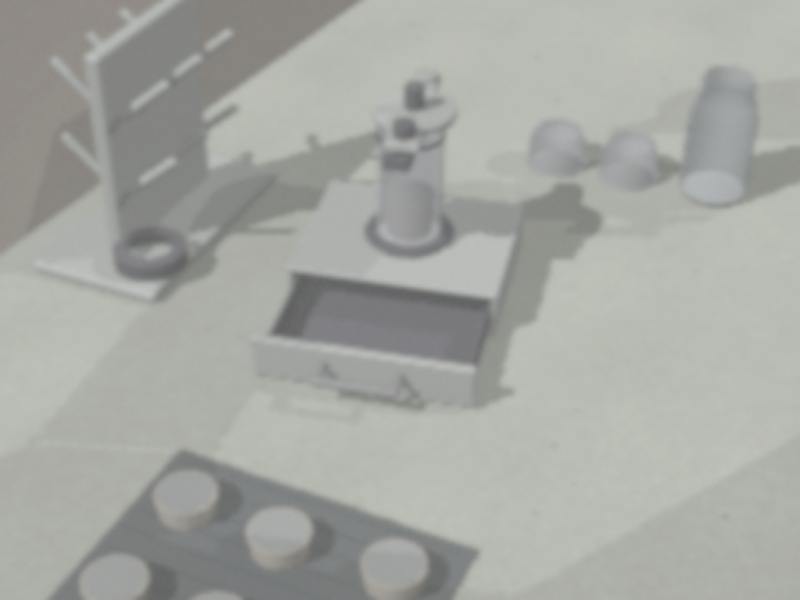

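Run:
```python
from h import *
c=cam("scene");s=cam("side")
S=lambda u,v:(110+u*.45,180+v*.45)
D=lambda u,v:(180+u*.35,150+v*.35)
def tri(a,b):
    o1,d1=ray(c,*a);o2,d2=ray(s,*b)
    A=np.array([d1,-d2]).T; k=np.linalg.lstsq(A,o2-o1,rcond=None)[0]
    p,q=o1+d1*k[0],o2+d2*k[1]; return (p+q)/2,np.linalg.norm(p-q)
print("knob",tri(S(359,232),D(415,87)), onz(c,*S(359,232),.195),onz(s,*D(415,87),.195))
print("lock",tri(S(401,210),D(404,124)),onz(c,*S(401,210),.182))
for n,a in dict(footBL=(353,415),footFL=(475,335)).items(): print(n,onz(c,*S(*a),.045))
for n,a in dict(FL=(292,272),FR=(495,298),BR=(522,205)).items(): print(n,onz(s,*D(*a),.045))
for n,a in dict(PL=(258,340),PR=(476,370)).items(): print(n,onz(s,*D(*a),.04))
for i,a in enumerate([(592,113),(656,90),(628,166),(693,144),(657,220),(725,195)]): print("pod",i,onz(c,*S(*a),.023))
for n,a in dict(bot=(95,240),c1=(115,300),c2=(135,360),spoon=(782,105)).items(): print(n,onz(c,*S(*a),.02))
```

```text
knob (array([ 0.63222944, -0.1415252 ,  0.19260511]), np.float64(0.0013315644672018789)) [ 0.63413874 -0.14135346  0.195     ] [ 0.62977132 -0.13824181  0.195     ]
lock (array([ 0.61661836, -0.09479104,  0.18417353]), np.float64(0.0009961843681662228)) [ 0.61586418 -0.09421809  0.182     ]
footBL [ 0.7537847  -0.18985969  0.045     ]
footFL [ 0.70945876 -0.04431027  0.045     ]
FL [ 0.6940051  -0.03883415  0.045     ]
FR [ 0.52531681 -0.0911054   0.045     ]
BR [ 0.56761094 -0.23546663  0.045     ]
PL [0.66988171 0.04978892 0.04      ]
PR [ 0.4989487  -0.00302418  0.04      ]
pod 0 [0.46711494 0.1912565  0.023     ]
pod 1 [0.45871668 0.28136974 0.023     ]
pod 2 [0.55194284 0.20310728 0.023     ]
pod 3 [0.54680948 0.29102019 0.023     ]
pod 4 [0.63026738 0.20592431 0.023     ]
pod 5 [0.62377637 0.29625056 0.023     ]
bot [ 0.45788823 -0.41523409  0.02      ]
c1 [ 0.5395781  -0.40439659  0.02      ]
c2 [ 0.61598044 -0.39426057  0.02      ]
spoon [0.52575126 0.4238404  0.02      ]
```

```bash
cat >> h.py <<'E'
def st():
    o=get_obs(); Rt=Ro.from_quat(o["ee_rot"]).as_matrix(); return o,np.array(o["position"]),Rt
def go(tgt,jaw=None):
    """tool-frame shift to reach world target at current orientation; turn to bring jaw axis to world yaw"""
    o,p,Rt=st(); d=Rt.T@(np.array(tgt)-p)
    tilt=np.degrees(np.arccos(-Rt[2,0]))
    jy=np.arctan2(Rt[1,2],Rt[0,2])
    msg=f"t={o['clock']:.1f} pos {np.round(p,4)} tilt {tilt:.2f} jawyaw {jy:.3f} ywyaw {np.arctan2(Rt[1,1],Rt[0,1]):.3f} q7 {o['joint_pos'][6]:.2f} grip {o['grip_width']*85:.1f} F {np.round(o['ft_force'],1)} | shift tool {np.round(d,4)}"
    if jaw is not None:
        k=(jaw-jy+np.pi/2)%np.pi-np.pi/2; msg+=f" turn {-k:.3f} (about tool x, down)"
    print(msg)
YAW=0.302
LX=np.array([np.cos(YAW),np.sin(YAW),0]);LY=np.array([-np.sin(YAW),np.cos(YAW),0])
E
python3 - <<'E'
from h import *
go([.634,-.139,.30],YAW); print(np.round(st()[2],2))
E
```

```text
t=0.2 pos [ 0.2059 -0.5899  0.239 ] tilt 0.03 jawyaw -1.235 ywyaw 0.336 q7 -0.09 grip 85.2 F [ 0.3 -0.1 -0.1] | shift tool [-0.0609  0.5528 -0.2847] turn -1.537 (about tool x, down)
[[-0.    0.94  0.33]
 [ 0.    0.33 -0.94]
 [-1.    0.   -0.  ]]
```

Emit:
play_rows(increments="-.04 .02 -.01 0;-.04 .04 -.02 0;0 .045 -.023 0;0 .045 -.023 0;0 .045 -.023 0;0 .045 -.023 0;0 .045 -.023 0;0 .045 -.023 0;0 .045 -.023 0;0 .045 -.023 0;0 .045 -.023 0;0 .045 -.023 0;0 .045 -.023 0;0 0 0 -.15;0 0 0 -.15;0 0 0 -.15;0 0 0 -.15;0 0 0 -.15;0 0 0 -.15;0 0 0 -.15", hand=-0.4, squeeze=40)

```text
clock: 2.25
position: [0.6347, -0.1391, 0.3142]
ee_rot: [0.071, 0.705, -0.068, 0.702]
ft_force: [-0.5, 0.8, 0.8]
grip_width: 0.703
```

Run:
```python
from h import *
go([.634,-.139,.31],YAW)
```

```text
t=2.2 pos [ 0.6347 -0.1391  0.3142] tilt 0.35 jawyaw -0.197 ywyaw 1.374 q7 -0.19 grip 59.8 F [-0.5  0.8  0.8] | shift tool [ 0.0042 -0.0001 -0.0007] turn -0.499 (about tool x, down)
```

Emit:
play_rows(increments="0 0 0 -.15;0 0 0 -.15;0 0 0 -.15;0 0 0 -.05;0 0 0 0")

```text
clock: 2.75
position: [0.6344, -0.1396, 0.3132]
ee_rot: [-0.107, 0.7, 0.111, 0.697]
ft_force: [0.0, 0.2, -0.6]
grip_width: 0.701
```

Run:
```python
from h import *
go([.634,-.139,.31],YAW)
c=cam("wrist");im=np.clip((c["im"]/255.)**0.6*255*1.1,0,255).astype(np.uint8);cv2.imwrite("pics/w1.png",im)
for n,l in dict(knob=(0,0,.195),lock=(0,.049,.182),post=(0,-.058,.177),FL=(.0925,.075,.045),FR=(-.0925,.075,.045)).items():
    print(n,np.round(proj(c,np.array([.634,-.139,0])+l[0]*LX+l[1]*LY+[0,0,l[2]])))
```

```text
t=2.8 pos [ 0.6344 -0.1396  0.3132] tilt 0.44 jawyaw 0.309 ywyaw 1.880 q7 0.29 grip 59.5 F [ 0.   0.2 -0.6] | shift tool [ 0.0032  0.0007 -0.0001] turn 0.007 (about tool x, down)
knob [322. 234.]
lock [323. 162.]
post [322. 296.]
FL [415. 119.]
FR [232. 117.]
```

View pics/w1.png

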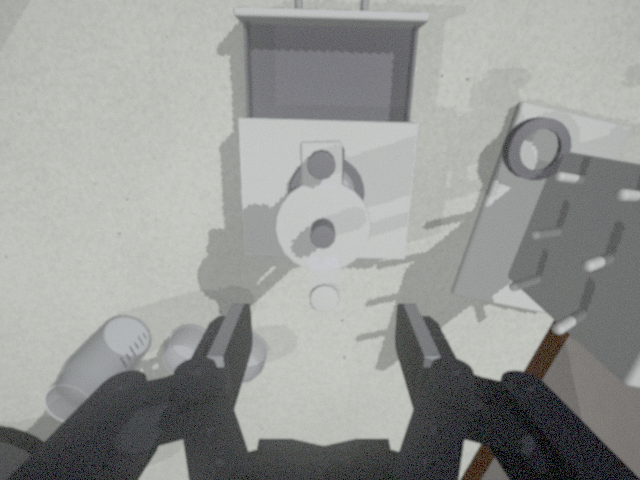

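Emit:
play_rows(increments=".04 0 0 0.007;.04 0 0 0;.03 0 0 0;.015 0.0 0 0;0 0 0 0;0 0 0 0", hand=0.1)

```text
clock: 3.4
position: [0.6348, -0.1393, 0.1866]
ee_rot: [-0.101, 0.7, 0.103, 0.699]
ft_force: [0.2, -0.2, -0.1]
grip_width: 0.451
```

Run:
```python
from h import *
go([.634,-.139,.188],YAW)
c=cam("wrist");im=np.clip((c["im"]/255.)**0.6*255*1.1,0,255).astype(np.uint8);cv2.imwrite("pics/w2.png",im)
```

```text
t=3.4 pos [ 0.6348 -0.1393  0.1866] tilt 0.25 jawyaw 0.289 ywyaw 1.860 q7 0.24 grip 38.3 F [ 0.2 -0.2 -0.1] | shift tool [-0.0014  0.0005 -0.0007] turn -0.013 (about tool x, down)
```

View pics/w2.png

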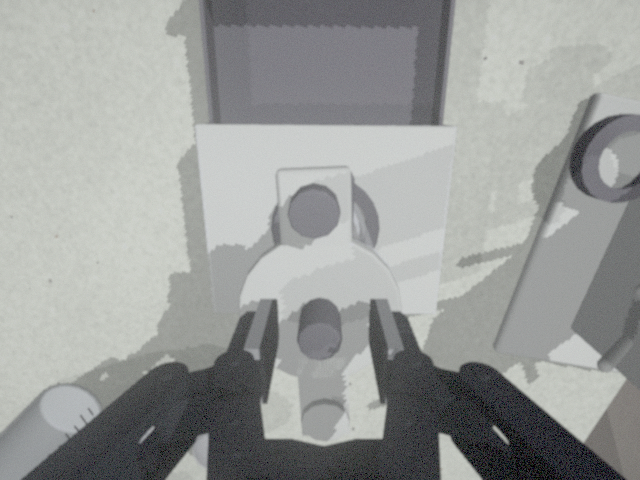

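Emit:
play_rows(increments="0 0 0 0;0 0 0 0;0 0 0 0;0 0 0 0", hand=1, squeeze=25)

```text
clock: 3.85
position: [0.6358, -0.1393, 0.1891]
ee_rot: [-0.101, 0.699, 0.103, 0.7]
ft_force: [0.1, -0.2, -5.2]
grip_width: 0.2
```

Emit:
play_rows(increments="0 -.0003 -.0043 -.075;0 -.0006 -.0087 -.15;0 -.0006 -.0087 -.15;0 -.0006 -.0087 -.15;0 -.0006 -.0087 -.15;0 -.0006 -.0087 -.15")

```text
clock: 4.45
position: [0.599, -0.1702, 0.1892]
ee_rot: [-0.375, 0.599, 0.376, 0.6]
ft_force: [3.6, -0.5, -6.8]
grip_width: 0.195
```

Run:
```python
from h import *
go([.634,-.139,.188],YAW)
o,p,R=st();C=np.array([.6345,-.139,0])-.058*LY; d=p-C; print(np.hypot(*d[:2]), np.arctan2(-d@LX,d@LY))
```

```text
t=4.5 pos [ 0.599  -0.1702  0.1892] tilt 0.10 jawyaw 1.120 ywyaw 2.691 q7 1.09 grip 16.5 F [ 3.6 -0.5 -6.8] | shift tool [ 0.0012 -0.0179  0.0433] turn 0.818 (about tool x, down)
0.05803186347483245 0.8384446561419601
```

Emit:
play_rows(increments="0 -.0006 -.0087 -.15;0 -.0006 -.0087 -.15;0 -.0006 -.0087 -.15;0 -.0006 -.0087 -.15;0 -.0006 -.0087 -.15;0 -.0006 -.0087 -.15;0 -.0004 -.005 -.08")

```text
clock: 5.15
position: [0.6012, -0.2272, 0.1891]
ee_rot: [0.615, -0.349, -0.614, -0.352]
ft_force: [-0.0, 0.9, -3.9]
grip_width: 0.19
```

Emit:
play_rows(increments="0 0 0 0;0 0 0 0;0 0 0 0;-.03 0 0 0;-.05 0 0 0;-.05 0 0 0", hand="-.1")

```text
play_rows: Invalid argument: hand='-.1' is not valid JSON
```

Run:
```python
from h import *
go([.634,-.139,.33],.29)
o,p,R=st();C=np.array([.6345,-.139,0])-.058*LY; d=p-C; print(np.hypot(*d[:2]), np.arctan2(-d@LX,d@LY))
```

```text
t=5.2 pos [ 0.6012 -0.2272  0.1891] tilt 0.23 jawyaw 2.105 ywyaw -2.607 q7 2.09 grip 16.1 F [-0.   0.9 -3.9] | shift tool [-0.1405 -0.0737  0.0594] turn -1.326 (about tool x, down)
0.06024160205063257 1.8449859191818314
```

Emit:
play_rows(increments="0 0 0 0;0 0 0 0;0 0 0 0;-.04 0 0 0;-.05 0 0 0;-.05 0 0 .15;0 0 0 .15;0 0 0 .15;0 0 0 .15;0 0 0 .15;0 0 0 .15;0 0 0 .15;0 0 0 .15;0 0 0 .15;0 0 0 .15;0 0 0 .15;0 0 0 .15;0 0 0 0", hand=-0.1)

```text
clock: 6.95
position: [0.6018, -0.2209, 0.3454]
ee_rot: [-0.104, 0.694, 0.099, 0.705]
ft_force: [-0.6, 0.1, 0.5]
grip_width: 0.552
```

Run:
```python
from h import *
go([.634,-.139,.36],.29)
```

```text
t=7.0 pos [ 0.6018 -0.2209  0.3454] tilt 0.99 jawyaw 0.288 ywyaw 1.859 q7 0.41 grip 46.9 F [-0.6  0.1  0.5] | shift tool [-0.0144  0.0693  0.0544] turn -0.002 (about tool x, down)
```

Emit:
play_rows(increments="0 -.01 .03 0;0 -.006 .024 0;0 0 0 0")

```text
clock: 7.25
position: [0.6588, -0.2204, 0.3475]
ee_rot: [-0.108, 0.694, 0.102, 0.705]
ft_force: [0.9, 0.7, -0.0]
grip_width: 0.55
```

Run:
```python
from h import *
go([.634,-.139,.36],.29)
c=cam("wrist");im=np.clip((c["im"]/255.)**0.6*255*1.1,0,255).astype(np.uint8)
cv2.imwrite("pics/w3.png",im);cv2.imwrite("pics/w3z.png",cv2.resize(im[30:210,220:420],None,fx=3.3,fy=3.3,interpolation=cv2.INTER_CUBIC))
for z in (.162,.1,.09,.07,.05): print(z,np.round(proj(c,[.634,-.139,z]),1), np.round(np.array(proj(c,[.66,-.139,z]))-proj(c,[.634,-.139,z]),1))
```

```text
t=7.2 pos [ 0.6588 -0.2204  0.3475] tilt 1.05 jawyaw 0.298 ywyaw 1.869 q7 0.38 grip 46.8 F [ 0.9  0.7 -0. ] | shift tool [-0.0134  0.085   0.0004] turn 0.008 (about tool x, down)
0.162 [318.7 103.7] [31.  10.1]
0.1 [318.4 103.2] [26.   8.5]
0.09 [318.4 103.2] [25.4  8.3]
0.07 [318.3 103.1] [24.2  7.9]
0.05 [318.3 103. ] [23.1  7.5]
```

View pics/w3.png

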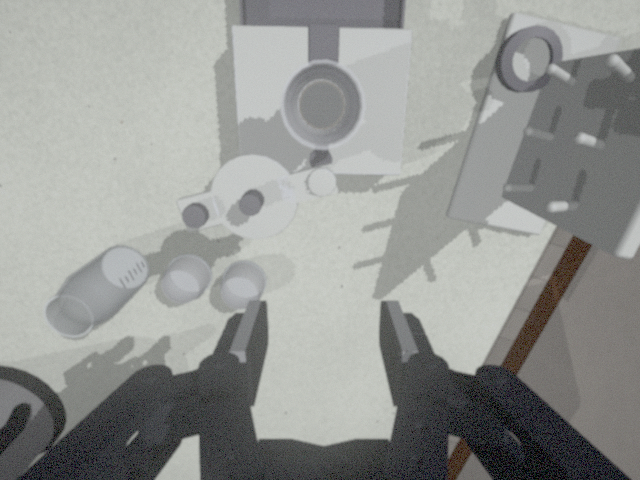

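View pics/w3z.png

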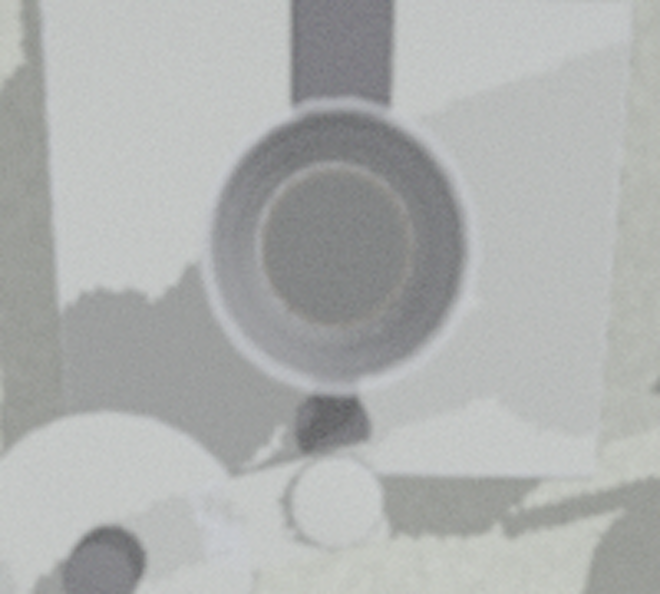

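Run:
```python
from h import *
print(np.round(st()[2],4))
s=cam("side");k=cam("scene")
im=s["im"];im=np.clip((im/255.)**0.6*255*1.1,0,255).astype(np.uint8)
x0,y0=290,165
cv2.imwrite("pics/s4.png",cv2.resize(im[y0:y0+90,x0:x0+120],(800,600),interpolation=cv2.INTER_CUBIC))
for z in (.162,.15,.09,.07,.05):
    u,v=proj(s,[.635,-.139,z]);print("side",z,(u-x0)*800/120,(v-y0)*600/90)
im=k["im"];im=np.clip((im/255.)**0.6*255*1.1,0,255).astype(np.uint8)
x0,y0=220,255
cv2.imwrite("pics/k4.png",cv2.resize(im[y0:y0+90,x0:x0+120],(800,600),interpolation=cv2.INTER_CUBIC))
for z in (.162,.15,.09,.07,.05):
    u,v=proj(k,[.635,-.139,z]);print("scene",z,(u-x0)*800/120,(v-y0)*600/90)
```

```text
[[ 0.0172 -0.2928  0.956 ]
 [-0.0068  0.9561  0.293 ]
 [-0.9998 -0.0116  0.0145]]
side 0.162 222.20459389751872 179.97218661066273
side 0.15 221.85347348340125 208.86800733950602
side 0.09 220.15624900708417 348.542865970371
side 0.07 219.61121858751122 393.3967128631169
side 0.05 219.07607412322022 437.43698475404244
scene 0.162 357.41151879374155 244.29900992006955
scene 0.15 359.49362161109167 261.13599139016134
scene 0.09 369.338777801219 340.7491166220423
scene 0.07 372.4254188113355 365.7093237064858
scene 0.05 375.42166242900515 389.9385298005408
```

View pics/s4.png

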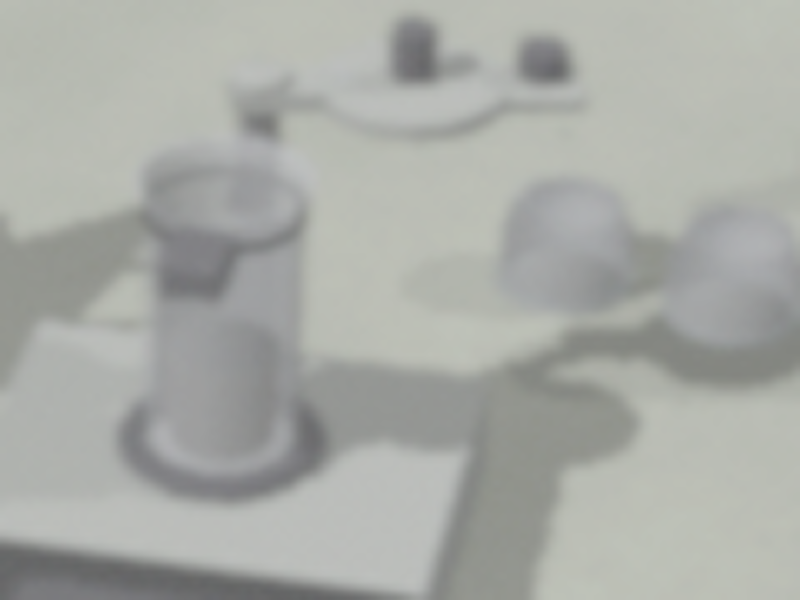

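View pics/k4.png

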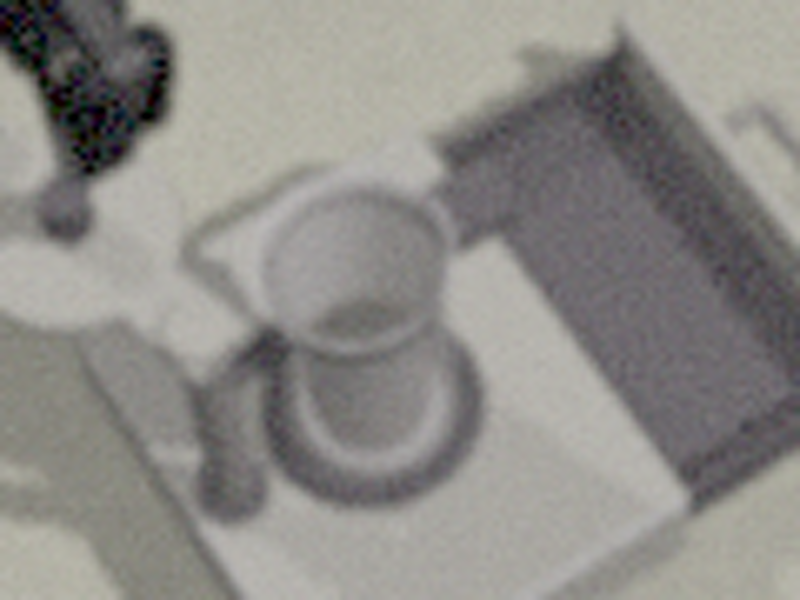

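Emit:
play_rows(increments="0 .046 .0023 0;0 .046 .0023 0;0 .046 .0023 0;0 .046 .0023 0;0 .046 .0023 0;0 .046 .0023 0;0 .046 .0023 0;0 .046 .0023 0;0 .046 .0023 0;0 .046 .0023 0;0 .046 .0023 0;0 0 0 0", hand=-0.5)

```text
clock: 8.6
position: [0.5211, 0.2787, 0.3438]
ee_rot: [-0.112, 0.691, 0.095, 0.708]
ft_force: [-0.9, -0.7, 0.2]
grip_width: 0.752
```

```bash
cat >> h.py <<'E'
def br(im): return np.clip((im/255.)**0.6*255*1.1,0,255).astype(np.uint8)
def pods(c,z=.023,zmin=None):
    """dark mat -> pods as bright blobs inside"""
    hsv=cv2.cvtColor(c["im"],cv2.COLOR_BGR2HSV)
    return hsv
E
python3 - <<'E'
from h import *
go([.535,.27,.33],.29)
c=cam("wrist");cv2.imwrite("pics/w5.png",br(c["im"]))
o=np.array([[.467,.191],[.459,.281],[.552,.203],[.547,.291],[.630,.206],[.624,.296]])
for p in o: print(np.round(proj(c,[*p,.023])), c["im"][tuple(int(a) for a in proj(c,[*p,.023]))[::-1]] if all(0<=a<480 for a in proj(c,[*p,.023])) else "")
E
```

```text
t=8.6 pos [0.5211 0.2787 0.3438] tilt 1.99 jawyaw 0.294 ywyaw 1.864 q7 -0.47 grip 63.9 F [-0.9 -0.7  0.2] | shift tool [ 0.0143 -0.0119  0.0105] turn 0.004 (about tool x, down)
[256. 228.] [117 117 114]
[266. 157.] [114 113 111]
[323. 237.] [125 125 123]
[340. 170.] [115 114 111]
[381. 251.] [127 125 124]
[402. 184.] [111 111 112]
```

View pics/w5.png

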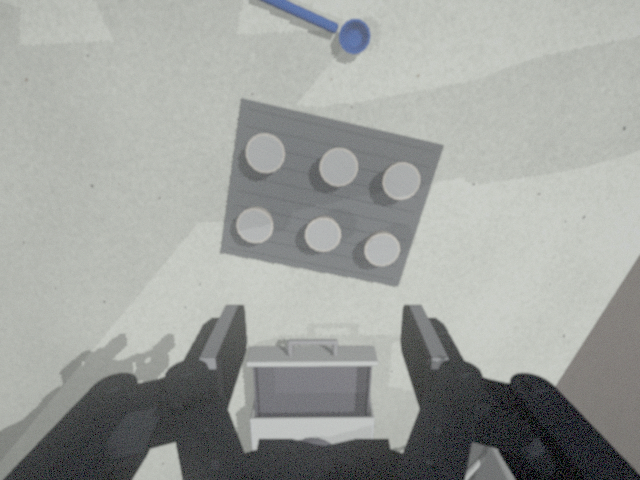

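```bash
cat >> h.py <<'E'
def pods(c,z=.023,matp=(.545,.245)):
    g=cv2.GaussianBlur(cv2.cvtColor(c["im"],cv2.COLOR_BGR2GRAY),(5,5),0)
    dark=(g<88).astype(np.uint8)
    n,l,s,ce=cv2.connectedComponentsWithStats(dark)
    # mat = component with pixel near the mat centre, largest
    u,v=map(int,proj(c,[*matp,.003])); r=40
    ids=[i for i in np.unique(l[max(v-r,0):v+r,max(u-r,0):u+r]) if i>0]
    i=max(ids,key=lambda i:s[i,4])
    pts=np.argwhere(l==i)[:,::-1].astype(np.int32)
    h=np.zeros_like(g);cv2.fillConvexPoly(h,cv2.convexHull(pts),1)
    m=((h>0)&(g>92)).astype(np.uint8); out=[]
    for ct in cv2.findContours(m,cv2.RETR_EXTERNAL,cv2.CHAIN_APPROX_NONE)[0]:
        if cv2.contourArea(ct)<150: continue
        (a,b),ax,an=cv2.fitEllipse(ct); p=onz(c,a,b,z)
        out.append((round(a),round(b),np.round(ax,0),np.round(p[:2],4)))
    return out
E
python3 - <<'E'
from h import *
print(np.round(st()[2],3))
for n in("wrist","scene","side"):
    print(n)
    for p in sorted(pods(cam(n)),key=lambda p:(round(p[3][0]*12),p[3][1])): print(p)
E
```

```text
[[ 0.029 -0.286  0.958]
 [-0.022  0.958  0.286]
 [-0.999 -0.029  0.022]]
wrist
(264, 149, array([38., 40.]), array([0.4561, 0.2852]))
(254, 222, array([35., 37.]), array([0.4654, 0.1941]))
(322, 231, array([34., 36.]), array([0.5508, 0.2067]))
(338, 163, array([37., 38.]), array([0.544 , 0.2945]))
(401, 177, array([36., 38.]), array([0.6224, 0.2998]))
(382, 246, array([33., 36.]), array([0.6305, 0.2086]))
scene
(406, 279, array([13., 16.]), array([0.6306, 0.2055]))
side
(296, 382, array([21., 24.]), array([0.4549, 0.287 ]))
(317, 348, array([20., 23.]), array([0.464 , 0.1958]))
(277, 336, array([18., 23.]), array([0.5491, 0.2084]))
(254, 367, array([19., 24.]), array([0.5425, 0.2961]))
(219, 354, array([19., 24.]), array([0.6209, 0.3015]))
(243, 323, array([18., 23.]), array([0.6298, 0.2101]))
```

Run:
```python
from h import *
go([.6303,.207,.10],.29)
```

```text
t=8.8 pos [0.5259 0.2707 0.3434] tilt 2.13 jawyaw 0.282 ywyaw 1.852 q7 -0.47 grip 63.9 F [-0.2 -1.8 -0.3] | shift tool [ 0.2478 -0.0827  0.0774] turn -0.008 (about tool x, down)
```

Emit:
play_rows(increments=".031 -.0103 .0097 0;.031 -.0103 .0097 0;.031 -.0103 .0097 0;.031 -.0103 .0097 0;.031 -.0103 .0097 0;.031 -.0103 .0097 0;.031 -.0103 .0097 0;.031 -.0103 .0097 0;0 0 0 0;0 0 0 0")

```text
clock: 9.8
position: [0.6417, 0.181, 0.0944]
ee_rot: [-0.102, 0.69, 0.077, 0.712]
ft_force: [-0.6, -0.1, 0.8]
grip_width: 0.75
```

Run:
```python
from h import *
go([.6303,.207,.017],.29);print(np.round(st()[2],3))
c=cam("wrist");cv2.imwrite("pics/w6.png",br(c["im"]))
print(proj(c,[.6303,.207,.023]))
go([.6303,.207,.017],.29)
```

```text
t=9.8 pos [0.6417 0.181  0.0944] tilt 2.74 jawyaw 0.255 ywyaw 1.825 q7 -0.41 grip 63.7 F [-0.6 -0.1  0.8] | shift tool [ 0.0761  0.0311 -0.0066] turn -0.035 (about tool x, down)
[[ 0.036 -0.251  0.967]
 [-0.032  0.967  0.252]
 [-0.999 -0.04   0.027]]
(np.float64(309.97775504627197), np.float64(209.4812207131328))
t=9.8 pos [0.6417 0.1804 0.0943] tilt 2.76 jawyaw 0.255 ywyaw 1.824 q7 -0.42 grip 63.7 F [-0.2 -1.1 -0.4] | shift tool [ 0.0759  0.0317 -0.0064] turn -0.035 (about tool x, down)
```

View pics/w6.png

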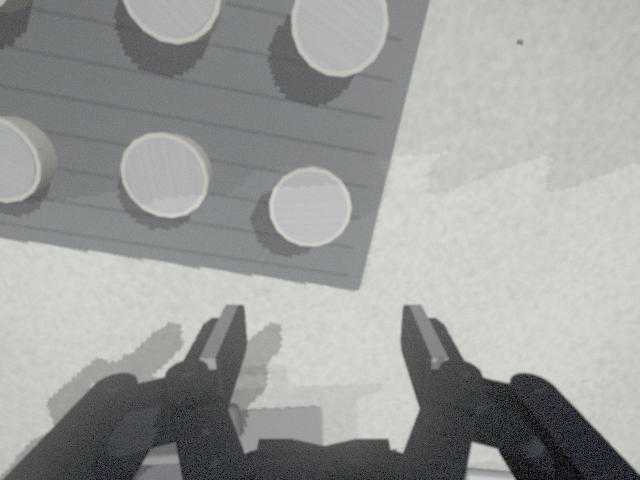

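Emit:
play_rows(increments="0 0 0 0;0 0 0 0;0 0 0 0;0 0 0 0")

```text
clock: 10.25
position: [0.6425, 0.1824, 0.1001]
ee_rot: [-0.103, 0.688, 0.077, 0.715]
ft_force: [0.4, 0.5, -0.0]
grip_width: 0.756
```

Run:
```python
from h import *
go([.6303,.207,.017],.29);print(np.round(st()[2],4))
```

```text
t=10.2 pos [0.6425 0.1824 0.1001] tilt 2.99 jawyaw 0.256 ywyaw 1.826 q7 -0.41 grip 64.3 F [ 0.4  0.5 -0. ] | shift tool [ 0.0817  0.0302 -0.0083] turn -0.034 (about tool x, down)
[[ 0.0425 -0.2518  0.9669]
 [-0.0304  0.967   0.2531]
 [-0.9986 -0.0401  0.0334]]
```

Emit:
play_rows(increments=".02 .015 -.004 0;.03 .015 -.004 0;.02 0 0 0")

```text
clock: 10.55
position: [0.6327, 0.2098, 0.0322]
ee_rot: [-0.102, 0.684, 0.078, 0.718]
ft_force: [0.2, 0.2, -0.7]
grip_width: 0.748
```

Run:
```python
from h import *
go([.6303,.207,.017],.29);c=cam("wrist");cv2.imwrite("pics/w7.png",br(c["im"]))
o=get_obs();print(np.round(o["joint_velocities"],3))
go([.6303,.207,.017],.29);print(np.round(st()[2],4))
```

```text
t=10.6 pos [0.6327 0.2098 0.0322] tilt 3.33 jawyaw 0.256 ywyaw 1.825 q7 -0.50 grip 63.6 F [ 0.2  0.2 -0.7] | shift tool [ 0.0152 -0.0016 -0.0037] turn -0.034 (about tool x, down)
[ 0.025 -0.015  0.006 -0.015 -0.031  0.069  0.032]
t=10.6 pos [0.6321 0.208  0.0292] tilt 3.23 jawyaw 0.255 ywyaw 1.824 q7 -0.50 grip 63.8 F [-1.2 -1.6 -2. ] | shift tool [ 0.0121  0.     -0.0024] turn -0.035 (about tool x, down)
[[ 0.0481 -0.2505  0.9669]
 [-0.0295  0.9673  0.2521]
 [-0.9984 -0.0406  0.0391]]
```

View pics/w7.png

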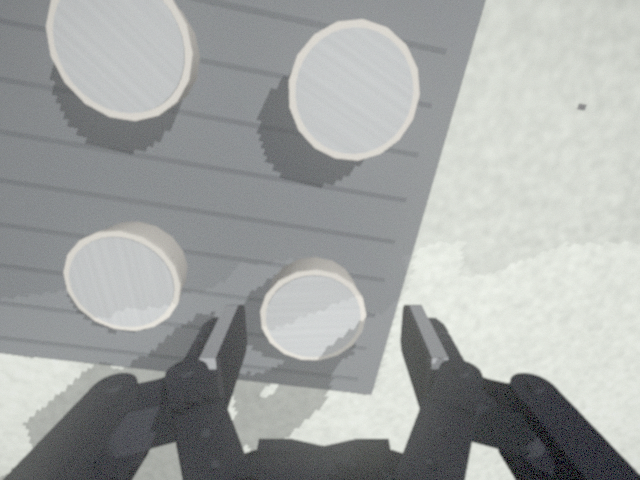

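```bash
cat >> h.py <<'E'
_go=go
def go(*a):
    _go(*a); o,p,R=st(); print("   R2",np.round(R[2],4),"q",np.round(o["joint_pos"],4),"tau",np.round(o["tau"],1))
E
python3 -c "
from h import *
go([.6303,.207,.017],.29)"
```

```text
t=10.6 pos [0.6321 0.208  0.0292] tilt 3.23 jawyaw 0.255 ywyaw 1.824 q7 -0.50 grip 63.8 F [-1.2 -1.6 -2. ] | shift tool [ 0.0121  0.     -0.0024] turn -0.035 (about tool x, down)
   R2 [-0.9984 -0.0406  0.0391] q [ 0.1035  0.6934 -0.7121  1.5512  0.5541  1.0675 -0.504 ] tau [ -2.  -82.7 -20.  -38.1   0.   -0.    0. ]
```

Emit:
play_rows(increments=".013 0 -.0024 0")

```text
clock: 10.7
position: [0.6314, 0.2076, 0.0172]
ee_rot: [-0.102, 0.685, 0.077, 0.717]
ft_force: [-0.4, 0.4, 0.4]
grip_width: 0.748
```

```bash
python3 -c "
from h import *
go([.6303,.207,.017],.29)"
```

```text
t=10.7 pos [0.6314 0.2076 0.0172] tilt 3.32 jawyaw 0.255 ywyaw 1.824 q7 -0.51 grip 63.6 F [-0.4  0.4  0.4] | shift tool [ 0.0002 -0.0003 -0.0012] turn -0.035 (about tool x, down)
   R2 [-0.9983 -0.0404  0.0416] q [ 0.1005  0.7048 -0.7053  1.5616  0.5651  1.0457 -0.5125] tau [ -0.1 -70.1 -15.3 -29.5  -0.2   0.8   0.3]
```

Emit:
play_rows(increments="0 0 0 0;0 0 0 0;0 0 0 0", hand=1, squeeze=50)

```text
clock: 11.0
position: [0.6315, 0.2073, 0.0179]
ee_rot: [-0.102, 0.685, 0.077, 0.718]
ft_force: [-0.6, -0.2, -0.6]
grip_width: 0.515
```

```bash
python3 -c "
from h import *
go([.6303,.207,.017],.29)"
```

```text
t=11.0 pos [0.6315 0.2073 0.0179] tilt 3.32 jawyaw 0.255 ywyaw 1.824 q7 -0.51 grip 43.8 F [-0.6 -0.2 -0.6] | shift tool [ 0.0008  0.0001 -0.0012] turn -0.035 (about tool x, down)
   R2 [-0.9983 -0.0405  0.0415] q [ 0.1012  0.704  -0.7057  1.5613  0.5646  1.0467 -0.5121] tau [ -0.2 -71.1 -15.5 -30.9   0.3  -0.1  -0. ]
```

Emit:
play_rows(increments="-.03 0 0 0;-.05 0 0 0;-.05 0 0 0;-.045 -.015 -.003 0;-.015 -.035 -.008 0;0 -.04 -.009 0;0 -.04 -.009 0;0 -.04 -.009 0;0 -.04 -.009 0;0 -.04 -.009 0;0 -.035 -.008 0;0 -.02 -.005 0;0 0 0 0")

```text
clock: 12.3
position: [0.6332, -0.1116, 0.2382]
ee_rot: [-0.103, 0.679, 0.076, 0.723]
ft_force: [-0.4, 0.3, -0.3]
grip_width: 0.512
```

```bash
python3 -c "
from h import *
c=cam('wrist');cv2.imwrite('pics/w8.png',br(c['im']))
go([.636,-.1385,.19],.29)"
```

```text
t=12.3 pos [ 0.6333 -0.1096  0.2383] tilt 4.23 jawyaw 0.258 ywyaw 1.826 q7 0.14 grip 43.5 F [ 0.4 -0.7 -0.3] | shift tool [ 0.0493 -0.0264 -0.0075] turn -0.032 (about tool x, down)
   R2 [-0.9973 -0.0458  0.0578] q [ 0.6504  0.4139 -0.7449  1.4504  0.3187  1.3222  0.1447] tau [  0.2 -59.2 -10.2 -38.1   0.1  -0.3   0.3]
```

View pics/w8.png

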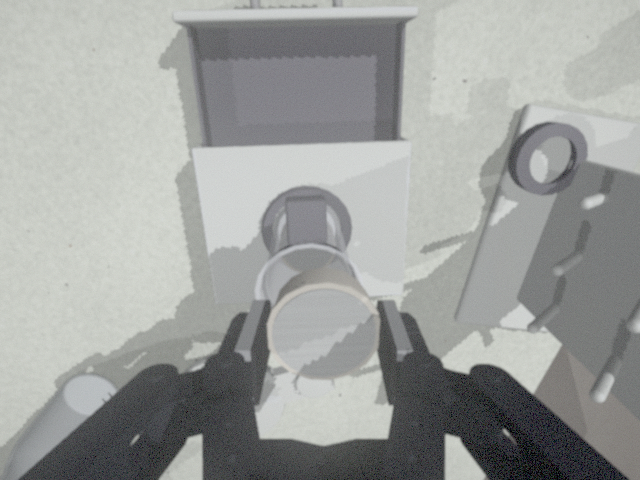

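Emit:
play_rows(increments="0 0 0 0;0 0 0 0;0 0 0 0;0 0 0 0")

```text
clock: 12.75
position: [0.6336, -0.1036, 0.2396]
ee_rot: [-0.106, 0.678, 0.08, 0.723]
ft_force: [-0.4, 1.1, -0.6]
grip_width: 0.514
```

```bash
python3 -c "
from h import *
go([.636,-.1385,.19],.29)"
```

```text
t=12.8 pos [ 0.6336 -0.1036  0.2396] tilt 4.28 jawyaw 0.265 ywyaw 1.833 q7 0.14 grip 43.7 F [-0.4  1.1 -0.6] | shift tool [ 0.0506 -0.0321 -0.0097] turn -0.025 (about tool x, down)
   R2 [-0.9972 -0.0449  0.0596] q [ 0.6455  0.4115 -0.7487  1.4516  0.3171  1.3223  0.1431] tau [  0.2 -59.4 -10.1 -38.4   0.2  -0.3  -0. ]
```

Emit:
play_rows(increments="0 0 0 0;0 0 0 0;0 0 0 0;0 0 0 0")

```text
clock: 13.15
position: [0.6337, -0.1018, 0.2396]
ee_rot: [-0.106, 0.677, 0.081, 0.723]
ft_force: [0.7, 0.3, -0.0]
grip_width: 0.511
```

```bash
python3 -c "
from h import *
go([.636,-.1385,.19],.29)"
```

```text
t=13.2 pos [ 0.6337 -0.1018  0.2396] tilt 4.26 jawyaw 0.267 ywyaw 1.835 q7 0.14 grip 43.4 F [ 0.7  0.3 -0. ] | shift tool [ 0.0506 -0.0338 -0.0104] turn -0.023 (about tool x, down)
   R2 [-0.9972 -0.0445  0.0596] q [ 0.6438  0.4115 -0.7499  1.452   0.3171  1.3223  0.1428] tau [ -0.1 -59.4 -10.2 -38.4   0.2  -0.4  -0. ]
```

Emit:
play_rows(increments="0 -.006 -.002 0;0 -.009 -.003 0;0 -.009 -.003 0;0 -.007 -.002 0;.004 -.003 0 0;.01 0 0 0;.01 0 0 0;.01 0 0 0;.006 0 0 0;.003 0 0 0;0 0 0 0")

```text
clock: 14.25
position: [0.6352, -0.1424, 0.1921]
ee_rot: [-0.106, 0.678, 0.081, 0.723]
ft_force: [1.2, -1.1, 0.1]
grip_width: 0.516
```

```bash
python3 -c "
from h import *
c=cam('wrist');cv2.imwrite('pics/w9.png',br(c['im']))
go([.636,-.1385,.17],.29)
for z in (.162,.155): print(proj(c,[.636,-.1385,z]))"
```

```text
t=14.3 pos [ 0.6353 -0.1424  0.1924] tilt 4.14 jawyaw 0.266 ywyaw 1.834 q7 0.19 grip 43.7 F [-0.5  0.5  0. ] | shift tool [0.0223 0.0045 0.0004] turn -0.024 (about tool x, down)
   R2 [-0.9974 -0.0434  0.0577] q [ 0.6831  0.4605 -0.7228  1.4882  0.3422  1.2446  0.1873] tau [  0.1 -62.2 -10.8 -37.6   0.2  -0.4  -0. ]
(np.float64(321.1877661420378), np.float64(283.39593432461174))
(np.float64(320.44071286769025), np.float64(276.66399255886364))
```

View pics/w9.png

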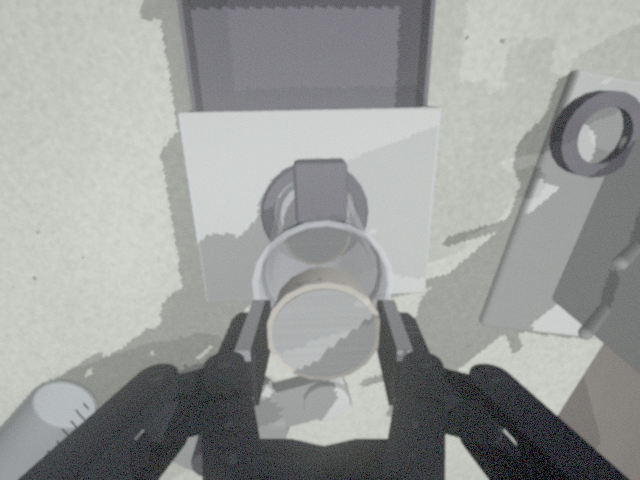

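Emit:
play_rows(increments=".006 .002 0 0;.009 .002 0 0;.007 0 0 0;0 0 0 0;0 0 0 0")

```text
clock: 14.8
position: [0.6362, -0.1384, 0.169]
ee_rot: [-0.106, 0.678, 0.081, 0.723]
ft_force: [0.3, 0.4, 0.3]
grip_width: 0.516
```

```bash
python3 -c "
from h import *
c=cam('wrist');cv2.imwrite('pics/w10.png',br(c['im']))
go([.636,-.1385,.17],.29)"
```

```text
t=14.8 pos [ 0.6361 -0.1385  0.169 ] tilt 4.21 jawyaw 0.267 ywyaw 1.835 q7 0.17 grip 43.9 F [ 0.6 -0.4 -0.7] | shift tool [-0.001  -0.     -0.0001] turn -0.023 (about tool x, down)
   R2 [-0.9973 -0.044   0.0587] q [ 0.6744  0.478  -0.7172  1.5169  0.3573  1.2023  0.1699] tau [ -0.1 -63.2 -11.5 -37.2   0.2  -0.4  -0. ]
```

View pics/w10.png

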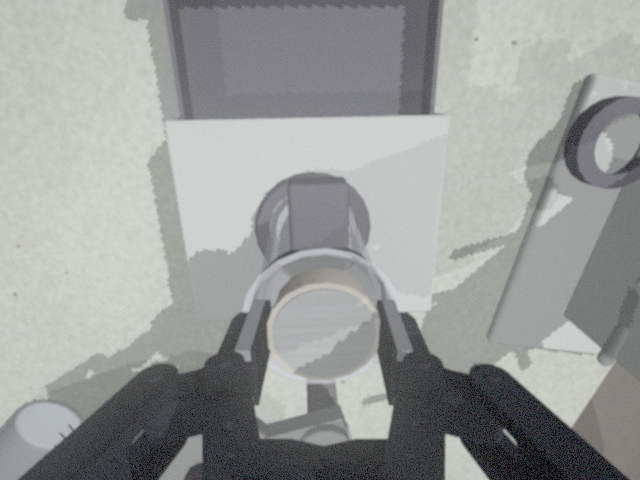

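Emit:
play_rows(increments="0 0 0 0;0 0 0 0;0 0 0 0;-.01 0 0 0;-.015 0 0 0;-.02 0 0 0;-.02 0 0 0;-.015 -.004 0 0;-.006 -.01 0 0;0 -.015 0 0;0 -.015 0 0;0 -.01 0 0;0 -.005 0 0;0 0 0 0", hand=-0.4)

```text
clock: 16.25
position: [0.6467, -0.1992, 0.2672]
ee_rot: [-0.106, 0.677, 0.08, 0.724]
ft_force: [-0.2, -0.2, 0.8]
grip_width: 0.701
```

```bash
python3 -c "
from h import *
c=cam('wrist');cv2.imwrite('pics/w11.png',br(c['im']))
go([.636,-.1385,.17],.29)
for z in (.162,.11,.09): print(z,proj(c,[.636,-.1385,z]))"
```

```text
t=16.3 pos [ 0.6466 -0.1987  0.2671] tilt 4.39 jawyaw 0.265 ywyaw 1.833 q7 0.29 grip 59.7 F [ 0.5 -0.  -0.4] | shift tool [ 0.0944  0.0653 -0.0004] turn -0.025 (about tool x, down)
   R2 [-0.9971 -0.0457  0.0615] q [ 0.7221  0.4668 -0.7113  1.3144  0.3259  1.395   0.2944] tau [ -0.6 -65.8 -11.2 -39.2   0.1  -0.4   0.1]
0.162 (np.float64(319.96858487898237), np.float64(139.63484623229863))
0.11 (np.float64(316.114713457828), np.float64(130.3743339485631))
0.09 (np.float64(314.9643583760592), np.float64(127.61013239609227))
```

View pics/w11.png

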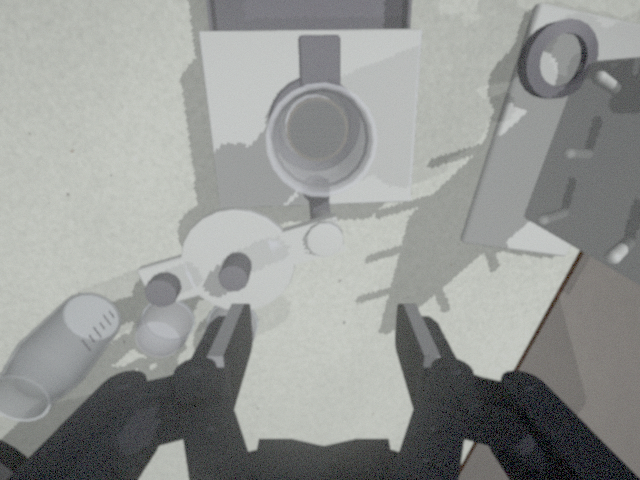

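```bash
python3 -c "
from h import *
go([.5515,.2045,.12])"
```

```text
t=16.3 pos [ 0.6466 -0.1987  0.2671] tilt 4.39 jawyaw 0.265 ywyaw 1.833 q7 0.29 grip 59.7 F [ 0.5 -0.  -0.4] | shift tool [0.1286 0.4204 0.0048]
   R2 [-0.9971 -0.0457  0.0615] q [ 0.7221  0.4668 -0.7113  1.3144  0.3259  1.395   0.2944] tau [ -0.6 -65.8 -11.2 -39.2   0.1  -0.4   0.1]
```

Emit:
play_rows(increments="0 .01 0 0;0 .018 0 0;0 .024 0 0;0 .024 0 0;0 .024 0 0;0 .024 0 0;0 .024 0 0;.004 .024 0 0;.008 .024 0 0;.012 .024 0 0;.014 .024 .001 0;.014 .024 .001 0;.014 .024 .001 0;.014 .024 .001 0;.014 .024 .001 0;.014 .024 0 0;.01 .024 0 0;.006 .016 0 0;.003 .008 0 0;0 0 0 0")

```text
clock: 18.3
position: [0.5211, 0.2477, 0.1176]
ee_rot: [-0.12, 0.674, 0.093, 0.723]
ft_force: [0.1, 0.1, -0.1]
grip_width: 0.696
```

```bash
cat >> h.py <<'E'
def look(n,pts=()):
    c=cam('wrist');cv2.imwrite(f'pics/{n}.png',br(c['im']))
    for p in pts: print(np.round(proj(c,p)))
    return c
E
python3 -c "
from h import *
look('w12',[[.5515,.2045,.023]])
go([.5515,.2045,.018])"
```

```text
[336. 306.]
t=18.4 pos [0.5215 0.2471 0.1179] tilt 4.61 jawyaw 0.304 ywyaw 1.872 q7 -0.55 grip 59.4 F [-0.1  0.5 -0.7] | shift tool [ 0.103  -0.0447  0.0094]
   R2 [-0.9968 -0.0484  0.0641] q [ 0.1566  0.4248 -0.8668  1.7486  0.437   1.1027 -0.5534] tau [  0.4 -51.3 -10.7 -34.5   0.6  -0.2  -0.2]
```

View pics/w12.png

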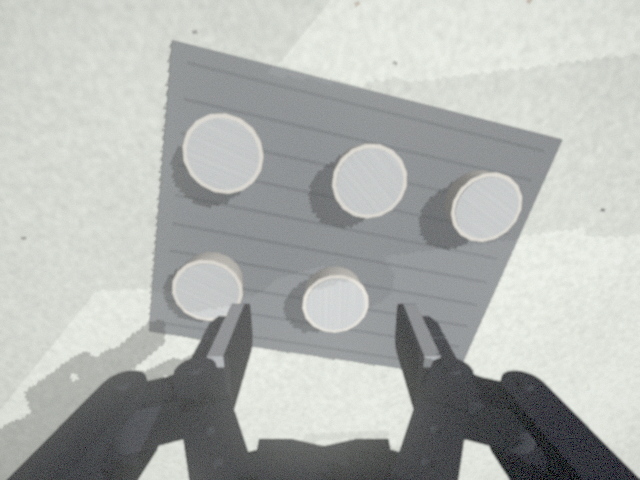

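Emit:
play_rows(increments=".004 -.008 .002 0;.01 -.011 .002 0;.016 -.011 .002 0;.018 -.008 .002 0;.018 -.003 0.001 0;.014 0 0 0;.01 0 0 0;.004 0 0 0;0 0 0 0")

```text
clock: 19.25
position: [0.5529, 0.1987, 0.0172]
ee_rot: [-0.118, 0.675, 0.089, 0.723]
ft_force: [-0.5, -0.0, -0.1]
grip_width: 0.696
```

```bash
python3 -c "
from h import *
look('w13',[[.551,.2055,.023]])
go([.551,.2055,.018])"
```

```text
[322. 320.]
t=19.3 pos [0.553  0.1989 0.0177] tilt 4.60 jawyaw 0.297 ywyaw 1.864 q7 -0.55 grip 59.7 F [-1.3 -1.  -0.5] | shift tool [-0.0007  0.0069  0.0001]
   R2 [-0.9968 -0.0504  0.0624] q [ 0.1652  0.5665 -0.7677  1.7946  0.56    0.9432 -0.5539] tau [  0.2 -59.1 -13.2 -30.1   0.4  -0.2  -0. ]
```

View pics/w13.png

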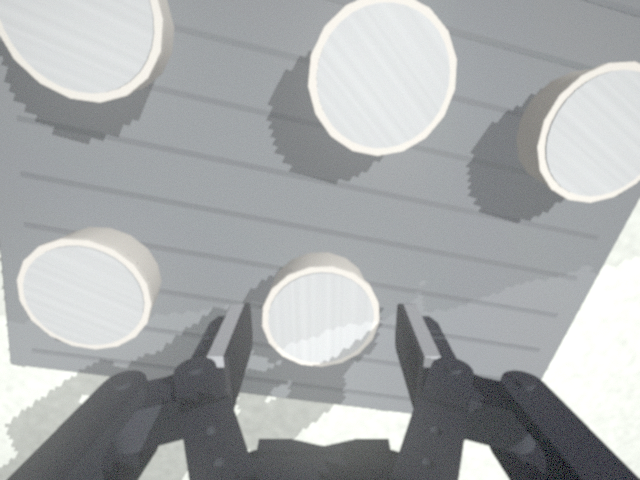

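Emit:
play_rows(increments="0 .004 0 0;0 .003 0 0;0 0 0 0")

```text
clock: 19.6
position: [0.5514, 0.2077, 0.0192]
ee_rot: [-0.118, 0.673, 0.09, 0.724]
ft_force: [-0.2, 0.4, -0.0]
grip_width: 0.699
```

Emit:
play_rows(increments="0 0 0 0;0 0 0 0;0 0 0 0;-.006 0 0 0;-.014 0 0 0;-.02 0 0 0;-.024 0 0 0;-.024 0 0 0;-.024 0 0 0;-.024 0 0 0;-.022 0 0 0;-.014 -.006 0 0;-.005 -.012 0 0;0 -.02 0 0;0 -.02 0 0", hand=1, squeeze=60)

```text
clock: 21.1
position: [0.5528, 0.1582, 0.2151]
ee_rot: [-0.121, 0.671, 0.093, 0.726]
ft_force: [-0.2, -0.1, 0.0]
grip_width: 0.508
```

```bash
python3 -c "
from h import *
go([.636,-.1385,.21])"
```

```text
t=21.1 pos [0.5528 0.1582 0.2151] tilt 4.96 jawyaw 0.306 ywyaw 1.873 q7 -0.29 grip 43.1 F [-0.2 -0.1  0. ] | shift tool [ 0.0199 -0.3074 -0.0103]
   R2 [-0.9963 -0.0503  0.0703] q [ 0.3602  0.3016 -0.8873  1.6578  0.3123  1.2437 -0.2879] tau [ -3.5 -47.5  -9.8 -38.2   0.4  -0.2  -0.9]
```

Emit:
play_rows(increments=".001 -.022 -.001 0;.001 -.022 -.001 0;.001 -.022 -.001 0;.001 -.022 -.001 0;.001 -.022 -.001 0;.001 -.022 -.001 0;.001 -.022 -.001 0;.001 -.022 -.001 0;.001 -.022 -.001 0;.001 -.022 -.001 0;.001 -.022 0 0;0 -.018 0 0;0 -.012 0 0;0 -.006 0 0;0 0 0 0;0 0 0 0")

```text
clock: 22.7
position: [0.6226, -0.1433, 0.2092]
ee_rot: [-0.116, 0.677, 0.087, 0.721]
ft_force: [0.2, 1.1, -0.8]
grip_width: 0.504
```

```bash
python3 -c "
from h import *
look('w14',[[.636,-.1385,.162]])
go([.636,-.1385,.17])"
```

```text
[343. 271.]
t=22.8 pos [ 0.6226 -0.1431  0.2092] tilt 4.24 jawyaw 0.290 ywyaw 1.859 q7 0.22 grip 43.1 F [-0.3 -0.  -0.3] | shift tool [0.0399 0.0025 0.012 ]
   R2 [-0.9973 -0.0492  0.0551] q [ 0.7059  0.4215 -0.7353  1.5021  0.3234  1.2634  0.2244] tau [  0.3 -59.5 -10.1 -38.    0.2  -0.3   0. ]
```

View pics/w14.png

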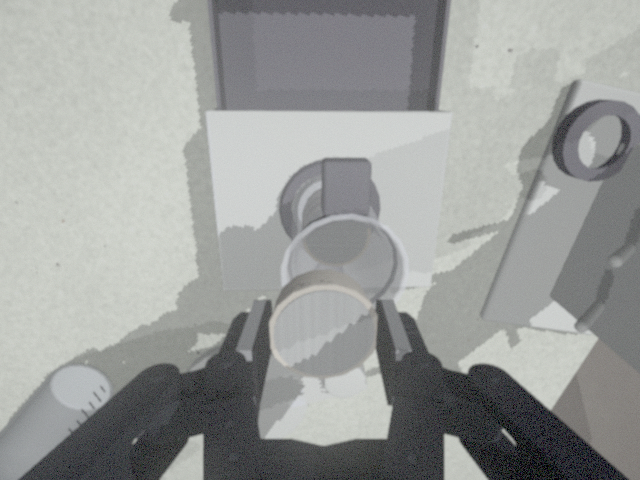

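Emit:
play_rows(increments=".003 .001 .004 0;.008 .001 .004 0;.01 0 .003 0;.009 0 .001 0;.006 0 0 0;.003 0 0 0;0 0 0 0;0 0 0 0")

```text
clock: 23.55
position: [0.6372, -0.1362, 0.1673]
ee_rot: [-0.118, 0.677, 0.088, 0.721]
ft_force: [-0.1, 0.1, 0.5]
grip_width: 0.506
```

```bash
python3 -c "
from h import *
c=look('w15',[[.636,-.1385,.162]])
go([.636,-.1385,.17])"
```

```text
[316. 323.]
t=23.6 pos [ 0.6372 -0.1362  0.1673] tilt 4.22 jawyaw 0.294 ywyaw 1.862 q7 0.19 grip 43.1 F [-1.   0.4  0.9] | shift tool [-0.0027 -0.002  -0.0016]
   R2 [-0.9973 -0.0496  0.0544] q [ 0.6682  0.4817 -0.7188  1.5165  0.3661  1.203   0.1871] tau [ -0.1 -62.5 -11.3 -36.5   0.2  -0.4  -0. ]
```

View pics/w15.png

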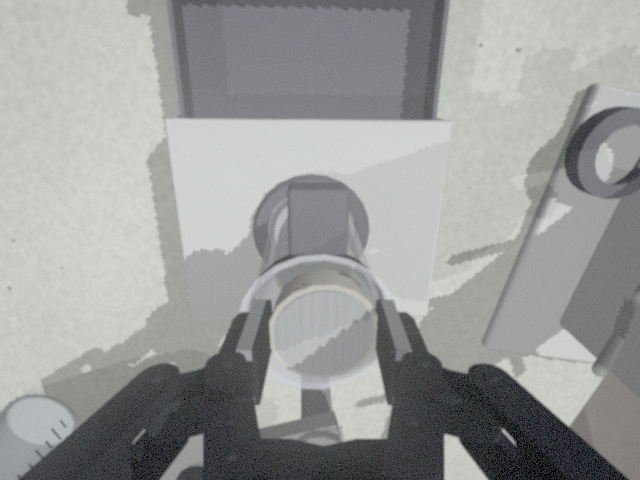

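Emit:
play_rows(increments="-.001 -.002 -.0016 0;0 0 0 0")

```text
clock: 23.8
position: [0.6361, -0.1386, 0.1686]
ee_rot: [-0.118, 0.677, 0.089, 0.721]
ft_force: [-0.2, -0.9, 0.0]
grip_width: 0.507
```

Emit:
play_rows(increments="0 0 0 0;0 0 0 0;0 0 0 0;-.008 0 0 0;-.014 0 0 0;-.02 0 0 0;-.02 0 0 0;-.014 0 0 0;-.006 0 0 0;0 0 0 0", hand=-0.4)

```text
clock: 24.8
position: [0.6306, -0.1351, 0.2591]
ee_rot: [-0.118, 0.676, 0.089, 0.722]
ft_force: [-0.0, -0.5, -0.4]
grip_width: 0.702
```

```bash
python3 -c "
from h import *
c=look('w16',[[.636,-.1385,.162],[.636,-.1385,.13]])
go([.4662,.192,.12])"
```

```text
[319. 244.]
[317. 227.]
t=24.9 pos [ 0.6305 -0.1352  0.2584] tilt 4.37 jawyaw 0.295 ywyaw 1.863 q7 0.23 grip 59.6 F [-0.2  0.3 -0.2] | shift tool [ 0.1162  0.3672 -0.0699]
   R2 [-0.9971 -0.0506  0.0571] q [ 0.6872  0.4054 -0.745   1.4174  0.3103  1.3569  0.2302] tau [  0.3 -59.2  -9.6 -38.4   0.2  -0.2   0. ]
```

View pics/w16.png

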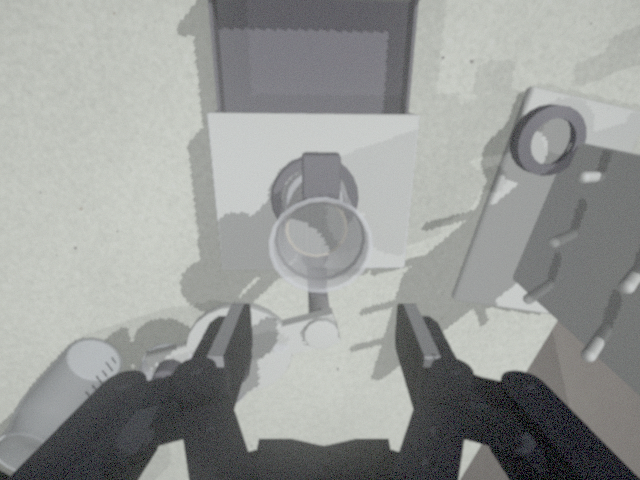

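Emit:
play_rows(increments="0 .01 -.002 0;0 .018 -.004 0;0 .022 -.005 0;0 .022 -.005 0;0 .022 -.005 0;0 .022 -.005 0;.004 .022 -.005 0;.008 .022 -.005 0;.012 .022 -.005 0;.014 .022 -.005 0;.014 .022 -.005 0;.014 .022 -.005 0;.014 .022 -.004 0;.012 .022 -.003 0;.008 .016 -.002 0;.004 .01 0 0;.002 .004 0 0;0 0 0 0;0 0 0 0")

```text
clock: 26.75
position: [0.4578, 0.1672, 0.1125]
ee_rot: [-0.119, 0.685, 0.091, 0.713]
ft_force: [-0.1, 0.5, 0.2]
grip_width: 0.697
```

```bash
python3 -c "
from h import *
c=look('w17',[[.4662,.193,.023]])
go([.4662,.193,.018])"
```

```text
[342. 209.]
t=26.8 pos [0.4579 0.1671 0.1126] tilt 3.20 jawyaw 0.300 ywyaw 1.869 q7 -0.39 grip 59.7 F [-0.9  0.8  0. ] | shift tool [0.094  0.0265 0.0124]
   R2 [-0.9984 -0.0449  0.0331] q [ 0.3838  0.244  -0.9386  1.9518  0.2882  1.0403 -0.3854] tau [ -0.2 -37.4  -6.9 -34.4   0.3  -0.1  -0. ]
```

View pics/w17.png

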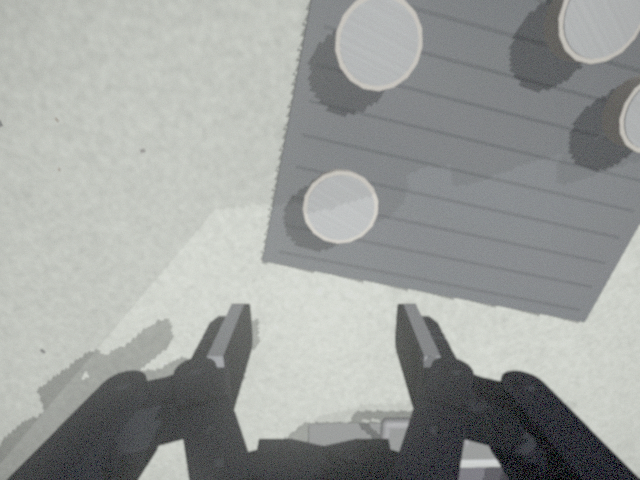

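Emit:
play_rows(increments=".004 .004 .002 0;.01 .008 .003 0;.016 .008 .003 0;.018 .005 .002 0;.018 0 0 0;.014 0 0 0;.008 0 0 0;.003 0 0 0;0 0 0 0")

```text
clock: 27.7
position: [0.4686, 0.1896, 0.0178]
ee_rot: [-0.117, 0.684, 0.088, 0.715]
ft_force: [-0.4, 0.7, 0.7]
grip_width: 0.702
```

```bash
python3 -c "
from h import *
c=look('w18',[[.4652,.1945,.023]])
go([.4652,.1945,.018])"
```

```text
[316. 322.]
t=27.8 pos [0.4688 0.1898 0.0182] tilt 3.42 jawyaw 0.292 ywyaw 1.861 q7 -0.59 grip 59.4 F [ 0.4 -0.4 -0. ] | shift tool [-0.0002  0.0056 -0.002 ]
   R2 [-0.9982 -0.0461  0.0379] q [ 0.2285  0.4406 -0.843   1.9798  0.4937  0.8947 -0.5897] tau [ -0.2 -47.5 -10.9 -28.8   0.3  -0.1  -0. ]
```

View pics/w18.png

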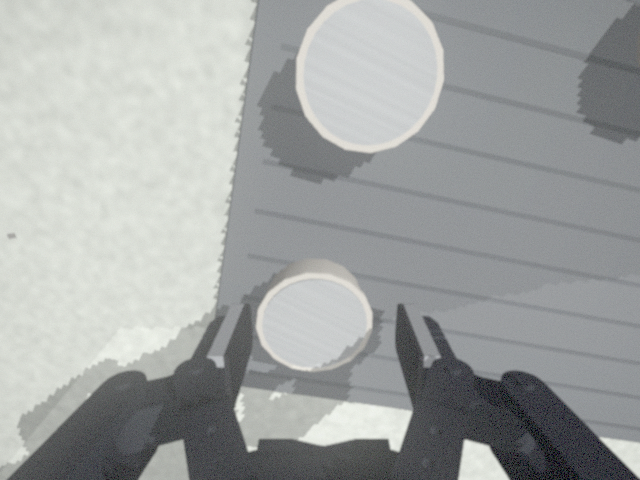

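Pod at (315,322) as predicted. Nudge, grip, lift.

Emit:
play_rows(increments=".001 .003 -.001 0;0 .003 -.001 0;0 0 0 0")

```text
clock: 28.05
position: [0.4659, 0.1956, 0.0183]
ee_rot: [-0.116, 0.683, 0.088, 0.716]
ft_force: [-0.1, 1.0, 0.6]
grip_width: 0.7
```

Emit:
play_rows(increments="0 0 0 0;0 0 0 0;0 0 0 0;-.006 0 0 0;-.014 0 0 0;-.02 0 0 0;-.024 0 0 0;-.024 0 0 0;-.024 0 0 0;-.024 0 0 0;-.022 0 0 0;-.014 0 0 0;-.007 0 0 0;0 0 0 0;0 0 0 0", hand=1)

```text
clock: 29.55
position: [0.4545, 0.2038, 0.2124]
ee_rot: [-0.118, 0.681, 0.089, 0.717]
ft_force: [-1.0, -0.8, -0.5]
grip_width: 0.505
```

```bash
python3 -c "
from h import *
c=look('w19')
go([.636,-.1385,.21])
for n in('side','scene'):
  print(n)
  for p in pods(cam(n)): print(p)
cv2.imwrite('pics/k19.png',cv2.resize(br(cam('scene')['im'])[180:330,320:520],(800,600)))"
```

```text
t=29.6 pos [0.4544 0.2038 0.2122] tilt 3.71 jawyaw 0.295 ywyaw 1.864 q7 -0.37 grip 42.8 F [ 0.2 -0.7 -0.6] | shift tool [ 0.0235 -0.3797  0.0739]
   R2 [-0.9979 -0.0475  0.0439] q [ 0.3851  0.1373 -0.9905  1.8155  0.184   1.228  -0.3651] tau [  0.1 -32.6  -4.3 -38.2   0.3  -0.1   0. ]
side
(296, 383, array([21., 25.]), array([0.4548, 0.2872]))
(233, 377, array([20., 26.]), array([0.5616, 0.3339]))
(218, 353, array([21., 25.]), array([0.622 , 0.3008]))
scene
```

View pics/w19.png

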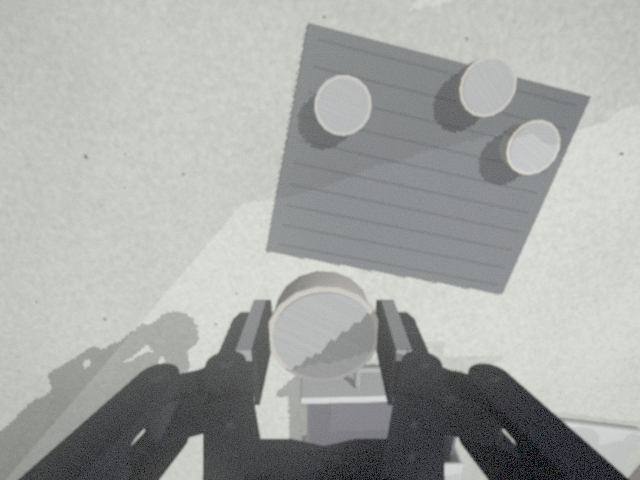

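View pics/k19.png

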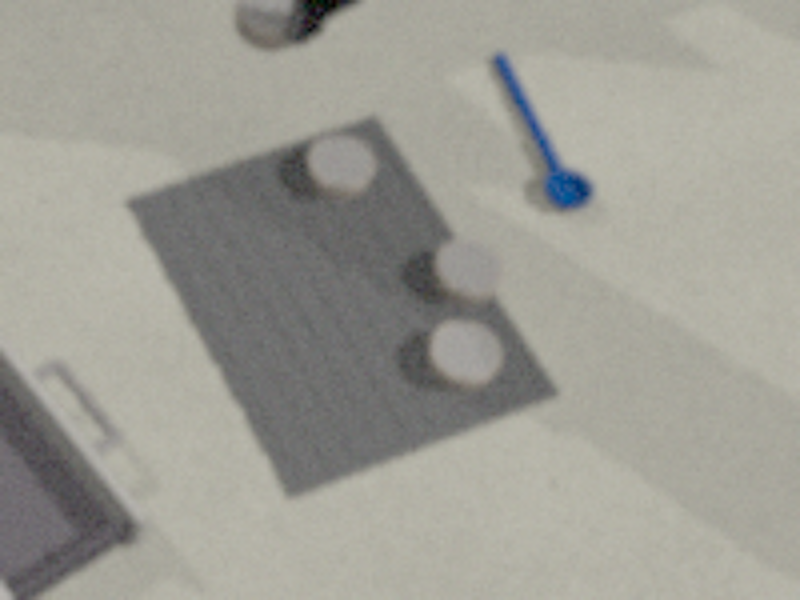

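Emit:
play_rows(increments="0 -.008 .001 0;0 -.016 .003 0;.001 -.022 .005 0;.001 -.022 .005 0;.001 -.022 .005 0;.001 -.022 .005 0;.001 -.022 .005 0;.001 -.022 .005 0;.001 -.022 .005 0;.001 -.022 .005 0;.001 -.022 .005 0;.001 -.022 .005 0;.001 -.022 .005 0;0 -.022 .005 0;0 -.022 .004 0;0 -.018 .003 0;0 -.01 0.002 0;0 -.005 0 0;0 0 0 0;0 0 0 0")

```text
clock: 31.75
position: [0.6274, -0.1282, 0.2095]
ee_rot: [-0.116, 0.687, 0.089, 0.711]
ft_force: [0.2, -0.1, 0.5]
grip_width: 0.51
```

```bash
python3 -c "
from h import *
look('w20',[[.636,-.1385,.162]])
go([.636,-.1385,.17])"
```

```text
[329. 294.]
t=31.8 pos [ 0.6274 -0.1281  0.2095] tilt 2.92 jawyaw 0.292 ywyaw 1.862 q7 0.19 grip 43.1 F [ 0.7  1.1 -1.1] | shift tool [ 0.0401 -0.0107  0.0042]
   R2 [-0.9987 -0.0426  0.028 ] q [ 0.6664  0.4462 -0.7355  1.4709  0.3394  1.3046  0.1931] tau [  0.2 -61.2 -10.7 -37.9   0.2  -0.2   0. ]
```

View pics/w20.png

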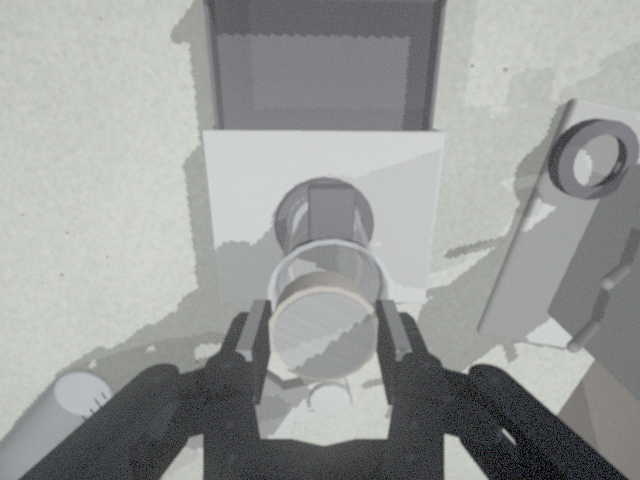

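Emit:
play_rows(increments=".003 -.003 .001 0;.008 -.004 .002 0;.01 -.002 .001 0;.009 -.001 0 0;.005 0 0 0;.003 0 0 0;0 0 0 0;0 0 0 0")

```text
clock: 32.6
position: [0.6357, -0.1362, 0.1682]
ee_rot: [-0.117, 0.687, 0.09, 0.711]
ft_force: [0.6, -0.1, 0.5]
grip_width: 0.504
```

```bash
python3 -c "
from h import *
go([.636,-.1385,.169])"
```

```text
t=32.6 pos [ 0.6357 -0.1362  0.1682] tilt 2.88 jawyaw 0.295 ywyaw 1.865 q7 0.19 grip 42.9 F [ 0.6 -0.1  0.5] | shift tool [-0.0007 -0.0023 -0.0004]
   R2 [-0.9987 -0.0421  0.0273] q [ 0.6576  0.4977 -0.7176  1.4927  0.3722  1.2417  0.1861] tau [ -0.1 -63.3 -11.5 -36.1   0.1  -0.2  -0. ]
```

Emit:
play_rows(increments="-.001 -.002 0 0;0 0 0 0")

```text
clock: 32.8
position: [0.6365, -0.1382, 0.17]
ee_rot: [-0.117, 0.687, 0.09, 0.711]
ft_force: [0.5, 0.1, -0.2]
grip_width: 0.504
```

Emit:
play_rows(increments="0 0 0 0;0 0 0 0;0 0 0 0;-.008 0 0 0;-.014 0 0 0;-.02 0 0 0;-.02 0 0 0;-.012 -.005 0 0;-.005 -.012 0 0;0 -.016 0 0;0 -.016 0 0;0 -.01 0 0;0 -.004 0 0;0 0 0 0;0 0 0 0", hand=-0.4)

```text
clock: 34.3
position: [0.6526, -0.2033, 0.2568]
ee_rot: [-0.116, 0.688, 0.09, 0.711]
ft_force: [-0.8, -0.0, -0.3]
grip_width: 0.7
```

```bash
python3 -c "
from h import *
look('w21',[[.636,-.1385,.162],[.636,-.1385,.15]])
go([.636,-.1385,.17])
s=cam('side');im=br(s['im']);x0,y0=290,165
cv2.imwrite('pics/s21.png',cv2.resize(im[y0:y0+90,x0:x0+120],(800,600),interpolation=cv2.INTER_CUBIC))"
```

```text
[322. 133.]
[321. 131.]
t=34.4 pos [ 0.6525 -0.2033  0.2568] tilt 2.87 jawyaw 0.293 ywyaw 1.863 q7 0.31 grip 59.6 F [-0.3 -0.3 -0.2] | shift tool [0.084  0.0704 0.0006]
   R2 [-0.9987 -0.0422  0.0268] q [ 0.6974  0.5102 -0.7038  1.2768  0.3554  1.4285  0.3136] tau [ -0.3 -68.5 -11.5 -38.5   0.1  -0.2   0. ]
```

View pics/w21.png

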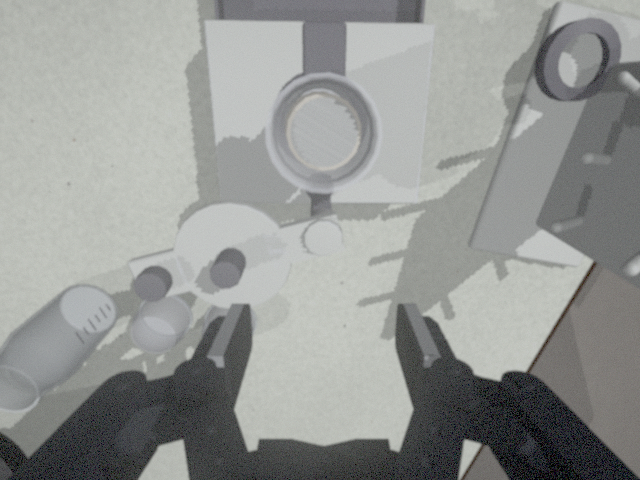

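View pics/s21.png

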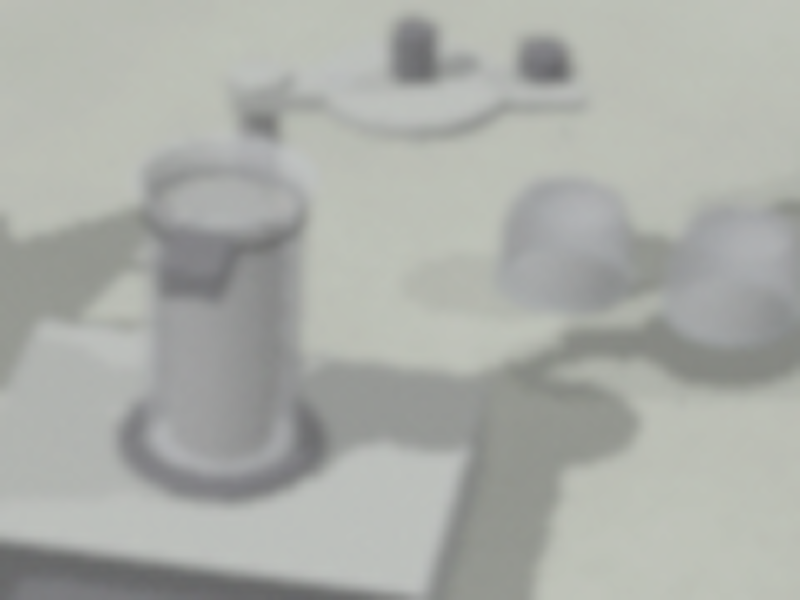

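Emit:
play_rows(increments="0 0 0 -.04;0 0 0 -.08;0 0 0 -.1;0 0 0 -.1;0 0 0 -.1;0 0 0 -.1;0 0 0 -.1;0 0 0 -.1;0 0 0 -.1;0 0 0 -.1;0 0 0 -.1;0 0 0 -.1;0 0 0 -.1;0 0 0 -.1;0 0 0 -.1;0 0 0 -.06;0 0 0 0", hand=0.1)

```text
clock: 36.1
position: [0.6526, -0.1894, 0.2605]
ee_rot: [0.584, -0.425, -0.546, -0.424]
ft_force: [0.7, 0.8, -0.2]
grip_width: 0.453
```

```bash
python3 -c "
from h import *
c=look('w22',[[.6012,-.2272,.195],[.6013,-.2270,.173]])
go([.6012,-.2272,.187])
P=np.array([.636,-.1385,0])-.058*LY;print(P)"
```

```text
[285. 151.]
[290. 145.]
t=36.1 pos [ 0.6526 -0.1893  0.2606] tilt 3.06 jawyaw 1.850 ywyaw -2.861 q7 1.76 grip 38.7 F [ 0.6 -0.4 -0. ] | shift tool [ 0.0726  0.0621 -0.019 ]
   R2 [-0.9986 -0.0308 -0.0435] q [ 0.8349  0.584  -0.9774  1.2777  0.5123  1.478   1.7639] tau [  0.7 -65.3 -16.4 -35.9   0.3  -0.2   0.5]
[ 0.65325096 -0.19387513  0.        ]
```

View pics/w22.png

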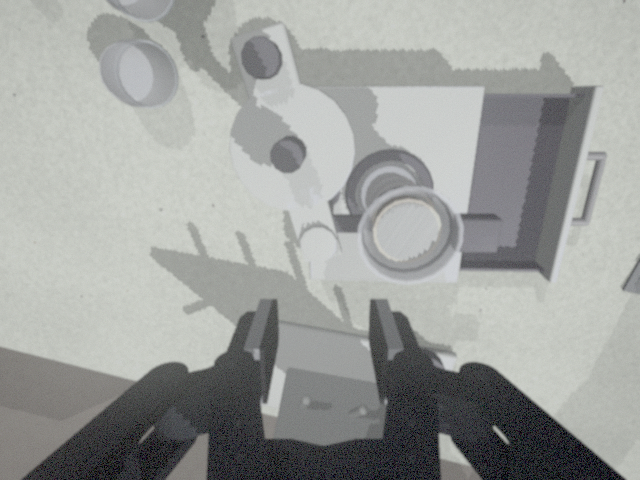

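Emit:
play_rows(increments="0 .006 -.002 0;0 .014 -.004 0;0 .016 -.005 0;0 .012 -.003 0;.004 .007 -.002 0;.012 .003 -.001 0;.016 0 0 0;.014 0 0 0;.01 0 0 0;.006 0 0 0;0 0 0 0;0 0 0 0")

```text
clock: 37.35
position: [0.6014, -0.2225, 0.19]
ee_rot: [0.581, -0.428, -0.545, -0.427]
ft_force: [-0.4, 0.4, 0.6]
grip_width: 0.448
```

```bash
python3 -c "
from h import *
c=look('w23',[[.6012,-.2272,.195]])
go([.6012,-.2272,.187])"
```

```text
[310. 326.]
t=37.4 pos [ 0.6014 -0.2225  0.1901] tilt 2.92 jawyaw 1.844 ywyaw -2.868 q7 1.80 grip 38.2 F [-0.3  0.   0.2] | shift tool [ 0.0032  0.0015 -0.0043]
   R2 [-0.9987 -0.0295 -0.0414] q [ 0.982   0.5476 -0.9833  1.4878  0.4943  1.3138  1.8027] tau [  0.  -60.2 -16.6 -35.6   0.2  -0.2  -0. ]
```

View pics/w23.png

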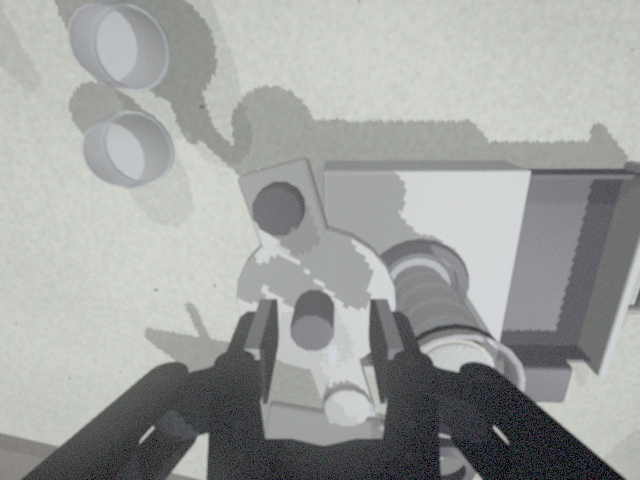

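Emit:
play_rows(increments=".002 .001 -.003 0;0 0 0 0;0 0 0 0;0 0 0 0;0 0 0 0", hand=1, squeeze=50)

```text
clock: 37.9
position: [0.6016, -0.2262, 0.1889]
ee_rot: [0.582, -0.428, -0.545, -0.427]
ft_force: [0.8, -1.4, -1.8]
grip_width: 0.183
```

```bash
python3 -c "
from h import *
go([.6012,-.2272,.187])
o,p,R=st();d=p-np.array([.65325,-.19387,0]);print(np.hypot(*d[:2]),np.arctan2(-d@LX,d@LY))"
```

```text
t=37.9 pos [ 0.6016 -0.2262  0.1889] tilt 2.97 jawyaw 1.843 ywyaw -2.868 q7 1.81 grip 15.5 F [ 0.8 -1.4 -1.8] | shift tool [ 0.0019  0.0007 -0.0007]
   R2 [-0.9987 -0.0303 -0.0421] q [ 0.9848  0.5506 -0.9812  1.4862  0.4965  1.3117  1.807 ] tau [ -0.1 -61.4 -17.2 -36.1   0.2  -0.1  -0. ]
0.06095370309337116 1.8287976457403112
```

Emit:
play_rows(increments="0 .001 .004 0;0 .0018 .0075 0;0 .0006 .0065 0;0 -.0003 .0058 .1;0 -.0003 .0058 .1;0 -.0003 .0058 .1;0 -.0003 .0058 .1;0 -.0003 .0058 .1;0 -.0003 .0058 .1;0 -.0003 .0058 .1;0 -.0003 .0058 .1")

```text
clock: 39.0
position: [0.6009, -0.1635, 0.189]
ee_rot: [-0.363, 0.61, 0.322, 0.627]
ft_force: [3.6, -3.3, -3.3]
grip_width: 0.184
```

```bash
python3 -c "
from h import *
go([.636,-.1385,.187],.29)
o,p,R=st();d=p-np.array([.65325,-.19387,0]);print(np.hypot(*d[:2]),np.arctan2(-d@LX,d@LY))"
```

```text
t=39.0 pos [ 0.6009 -0.1635  0.189 ] tilt 3.58 jawyaw 1.012 ywyaw 2.583 q7 0.93 grip 15.6 F [ 3.6 -3.3 -3.3] | shift tool [ 0.0028 -0.0164  0.0398] turn 0.722 (about tool x, down)
   R2 [-0.998  -0.0621 -0.0062] q [ 0.8382  0.4485 -0.8591  1.5537  0.3913  1.2532  0.9333] tau [  0.6 -59.1 -15.3 -36.3  -0.8   0.8   2.2]
0.060551070308462906 0.7429882411372999
```

Emit:
play_rows(increments="0 -.0003 .0058 .1;0 -.0003 .0058 .1;0 -.0003 .0058 .1;0 -.0003 .0058 .1;0 -.0003 .0058 .1;0 -.0003 .0058 .1;0 0 .004 .07;0 0 .002 0;0 0 0 0")

```text
clock: 39.9
position: [0.6329, -0.1389, 0.1894]
ee_rot: [-0.128, 0.683, 0.091, 0.713]
ft_force: [-1.4, -3.4, 0.1]
grip_width: 0.18
```

```bash
python3 -c "
from h import *
c=look('w24')
go([.636,-.1385,.187],.29)
o,p,R=st();d=p-np.array([.65325,-.19387,0]);print(np.hypot(*d[:2]),np.arctan2(-d@LX,d@LY))"
```

```text
t=40.0 pos [ 0.6328 -0.1389  0.1894] tilt 3.91 jawyaw 0.312 ywyaw 1.881 q7 0.21 grip 15.7 F [-3.1 -3.3  0.7] | shift tool [ 0.0026 -0.0004  0.0031] turn 0.022 (about tool x, down)
   R2 [-0.9977 -0.0586  0.0349] q [ 0.6687  0.4655 -0.7258  1.4893  0.3657  1.2591  0.2101] tau [ -2.8 -61.9 -13.4 -37.7  -0.6  -1.2   0.2]
0.058612936612678274 0.053784216396224625
```

View pics/w24.png

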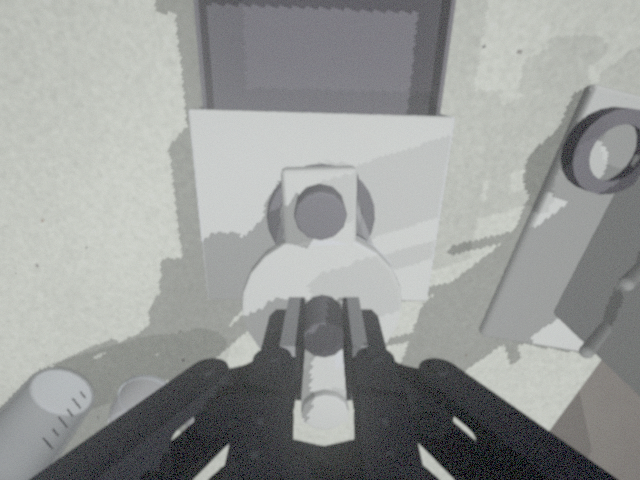

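Emit:
play_rows(increments="0 0 .002 0;0 0 .003 0;0 0 .003 0;0 0 .003 0")

```text
clock: 40.35
position: [0.636, -0.1378, 0.1892]
ee_rot: [-0.128, 0.689, 0.09, 0.708]
ft_force: [-20.6, -4.1, 10.9]
grip_width: 0.184
```

```bash
python3 -c "
from h import *
c=look('w25')
go([.636,-.1385,.187],.29)
o,p,R=st();d=p-np.array([.65325,-.19387,0]);print(np.hypot(*d[:2]),np.arctan2(-d@LX,d@LY))"
```

```text
t=40.4 pos [ 0.636  -0.1378  0.1892] tilt 3.41 jawyaw 0.310 ywyaw 1.880 q7 0.20 grip 15.4 F [-20.   -3.    9.4] | shift tool [ 0.0022 -0.0006 -0.0002] turn 0.020 (about tool x, down)
   R2 [-0.9982 -0.0568  0.0176] q [ 0.6506  0.4828 -0.7201  1.4659  0.3761  1.2847  0.2004] tau [ -5.5 -58.  -14.8 -39.6  -0.3  -6.6   0.6]
0.058688306284050404 -0.0028045714661136013
```

View pics/w25.png

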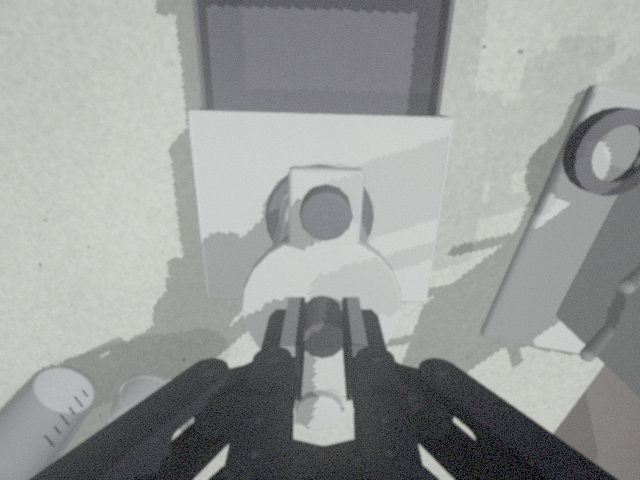

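Emit:
play_rows(increments="0 0 0 0;0 0 0 0;0 0 0 0;-.008 0 0 0;-.014 0 0 0;-.016 0 0 0;-.01 .004 0 0;-.004 .01 0 0;0 .014 0 0;0 .011 0 0;0 .005 0 0;0 0 0 0", hand=0.1)

```text
clock: 41.6
position: [0.6198, -0.084, 0.2452]
ee_rot: [-0.13, 0.687, 0.094, 0.709]
ft_force: [0.3, 0.6, 0.1]
grip_width: 0.45
```

Emit:
play_rows(increments="0 0 0 0;0 0 0 0;0 0 0 0;0 0 0 0;0 0 0 0", hand=1)

```text
clock: 42.1
position: [0.6196, -0.0857, 0.2439]
ee_rot: [-0.129, 0.688, 0.093, 0.708]
ft_force: [0.6, 0.3, 0.6]
grip_width: 0.001
```

```bash
python3 -c "
from h import *
c=look('w26',[[.636,-.1385,.195],[.622,-.0915,.183]])
go([.622,-.0915,.195],.29)"
```

```text
[318. 356.]
[320. 271.]
t=42.1 pos [ 0.6196 -0.0857  0.2439] tilt 3.36 jawyaw 0.317 ywyaw 1.886 q7 0.16 grip 0.0 F [ 0.4  0.7 -0.2] | shift tool [ 0.0492 -0.0036 -0.0005] turn 0.027 (about tool x, down)
   R2 [-0.9983 -0.0548  0.0211] q [ 0.6232  0.3966 -0.7617  1.4624  0.326   1.362   0.1576] tau [ -0.3 -58.1 -10.1 -38.2   0.2  -0.2   0. ]
```

View pics/w26.png

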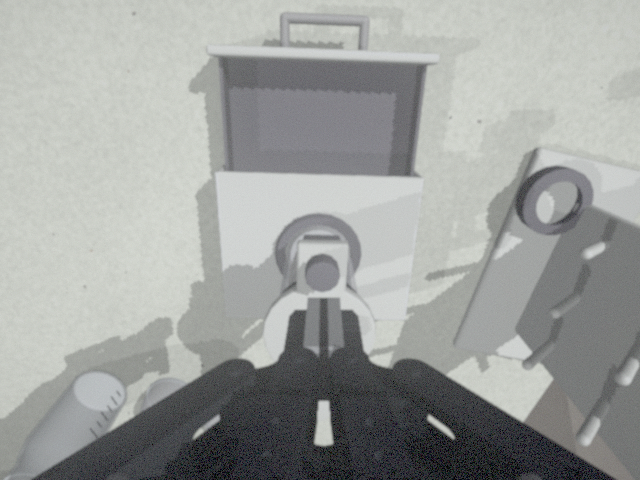

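Emit:
play_rows(increments=".004 -.003 .001 0;.01 -.002 .001 0;.012 0 0 0;.01 0 0 0;.005 0 0 0;0 0 0 0")

```text
clock: 42.75
position: [0.6244, -0.0927, 0.1981]
ee_rot: [-0.129, 0.688, 0.093, 0.708]
ft_force: [-0.6, -0.3, 0.8]
grip_width: 0.001
```

```bash
python3 -c "
from h import *
go([.6235,-.093,.195],.29)"
```

```text
t=42.8 pos [ 0.6244 -0.0927  0.1981] tilt 3.27 jawyaw 0.316 ywyaw 1.886 q7 0.15 grip 0.1 F [-0.6 -0.3  0.8] | shift tool [ 0.0031  0.0002 -0.001 ] turn 0.026 (about tool x, down)
   R2 [-0.9984 -0.0537  0.0192] q [ 0.6197  0.4397 -0.7462  1.5073  0.3555  1.2863  0.145 ] tau [ -0.1 -59.8 -10.7 -37.    0.3  -0.3  -0. ]
```

Emit:
play_rows(increments=".004 0 0 0;.004 0 0 0;.004 0 0 0")

```text
clock: 43.05
position: [0.6251, -0.0927, 0.1867]
ee_rot: [-0.129, 0.688, 0.093, 0.708]
ft_force: [-3.3, 0.4, 3.8]
grip_width: -0.001
```

Emit:
play_rows(increments=".004 0 0 0;.004 0 0 0")

```text
clock: 43.25
position: [0.626, -0.0924, 0.1844]
ee_rot: [-0.13, 0.687, 0.092, 0.709]
ft_force: [-22.4, -0.2, 41.6]
grip_width: -0.001
```

Emit:
play_rows(increments=".003 0 0 0;.003 0 0 0")

```text
clock: 43.45
position: [0.6257, -0.0925, 0.1852]
ee_rot: [-0.131, 0.687, 0.091, 0.709]
ft_force: [-15.0, 0.4, 23.9]
grip_width: 0.001
```

Emit:
play_rows(increments="-.004 0 0 0;-.01 0 0 0;-.014 0 0 0;-.014 0 0 0;-.014 0 0 0;-.014 -.008 0 0;-.01 -.014 0 0;-.004 -.014 0 0;0 -.012 0 0;0 -.006 0 0;0 0 0 0", hand=-0.4)

```text
clock: 44.55
position: [0.6405, -0.1413, 0.282]
ee_rot: [-0.132, 0.685, 0.091, 0.711]
ft_force: [-0.2, -0.5, -0.3]
grip_width: 0.695
```

```bash
python3 -c "
from h import *
c=look('w27',[[.636,-.1385,.195],[.6235,-.093,.175]])
go([.5615,.332,.12],.29)
s=cam('side');im=br(s['im']);x0,y0=290,165
cv2.imwrite('pics/s27.png',cv2.resize(im[y0:y0+90,x0:x0+120],(800,600),interpolation=cv2.INTER_CUBIC))"
```

```text
[312. 236.]
[315. 153.]
t=44.6 pos [ 0.6404 -0.1408  0.2819] tilt 3.91 jawyaw 0.317 ywyaw 1.886 q7 0.25 grip 59.4 F [-0.3 -0.5 -0.9] | shift tool [0.1336 0.4832 0.0682] turn 0.027 (about tool x, down)
   R2 [-0.9977 -0.0629  0.0265] q [ 0.6499  0.435  -0.7364  1.3291  0.3428  1.4433  0.2468] tau [ -0.3 -62.8 -10.5 -39.1   0.3  -0.2   0.1]
```

View pics/w27.png

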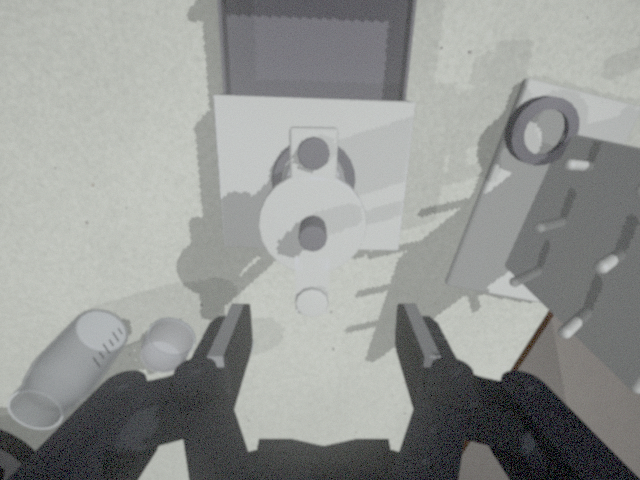

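View pics/s27.png

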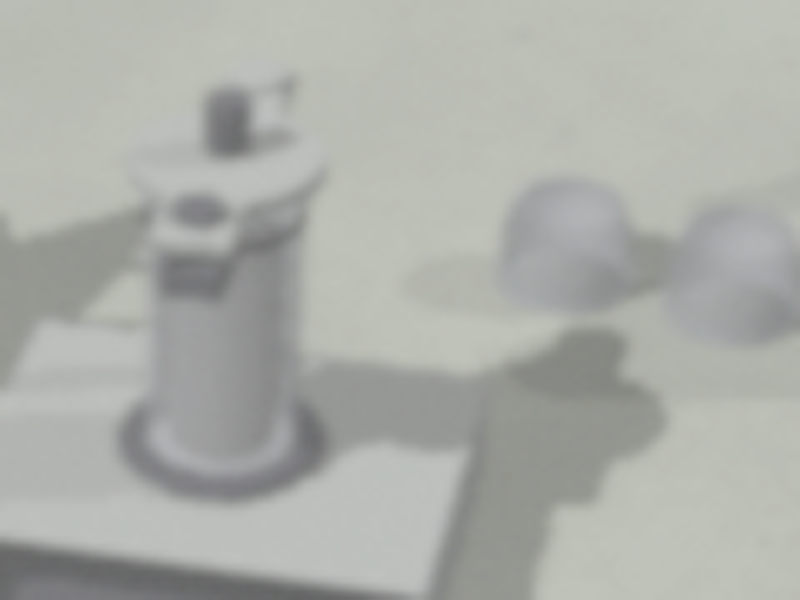

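Emit:
play_rows(increments="0 .01 .002 0;0 .018 .004 0;0 .023 .006 0;0 .023 .006 0;0 .023 .007 0;0 .023 .007 0;0 .023 .007 0;0 .023 .007 0;.004 .023 .007 0;.008 .023 .007 0;.012 .023 .007 0;.014 .023 .007 0;.014 .023 .007 0;.014 .023 .007 0;.014 .023 .007 0;.012 .023 .006 0;.008 .02 .005 0;.004 .014 .003 0;.002 .006 0 0;0 0 0 0")

```text
clock: 46.65
position: [0.5984, 0.3167, 0.1505]
ee_rot: [-0.143, 0.683, 0.108, 0.708]
ft_force: [0.3, 0.4, 0.3]
grip_width: 0.699
```

```bash
python3 -c "
from h import *
c=look('w28',[[.6225,.2985,.023],[.5615,.332,.023],[.457,.284,.023]])
go([.6225,.2985,.018],.29)"
```

```text
[339. 253.]
[275. 184.]
[109. 197.]
t=46.7 pos [0.5988 0.3163 0.1508] tilt 3.45 jawyaw 0.356 ywyaw 1.926 q7 -0.52 grip 59.5 F [ 0.  -0.3 -0.7] | shift tool [ 0.1344 -0.0176  0.0126] turn 0.066 (about tool x, down)
   R2 [-0.9982 -0.0544  0.0259] q [-0.036   0.6205 -0.8028  1.4017  0.5104  1.3106 -0.5214] tau [  1.3 -68.7 -14.  -35.4   0.6   0.   -0.1]
```

View pics/w28.png

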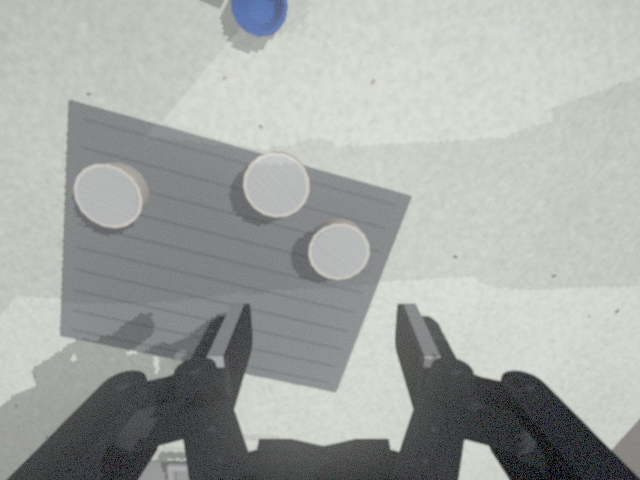

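Emit:
play_rows(increments=".006 -.004 .003 .03;.012 -.005 .004 .03;.018 -.004 .003 0;.02 -.002 .001 0;.02 0 0 0;.02 0 0 0;.016 0 0 0;.01 0 0 0;.005 0 0 0;0 0 0 0;0 0 0 0")

```text
clock: 47.8
position: [0.6257, 0.288, 0.013]
ee_rot: [-0.116, 0.687, 0.079, 0.713]
ft_force: [-0.1, -0.3, 0.6]
grip_width: 0.698
```

```bash
python3 -c "
from h import *
c=look('w29',[[.622,.300,.023]])
go([.622,.300,.018],.29)"
```

```text
[321. 314.]
t=47.9 pos [0.6258 0.288  0.0132] tilt 3.68 jawyaw 0.278 ywyaw 1.847 q7 -0.61 grip 59.2 F [-0.5 -0.8  0.6] | shift tool [-0.0055  0.0123 -0.0002] turn -0.012 (about tool x, down)
   R2 [-0.9979 -0.0574  0.0288] q [-0.0425  0.77   -0.7092  1.4696  0.6049  1.1089 -0.6114] tau [ -0.1 -75.5 -16.5 -30.8   0.3   0.   -0. ]
```

View pics/w29.png

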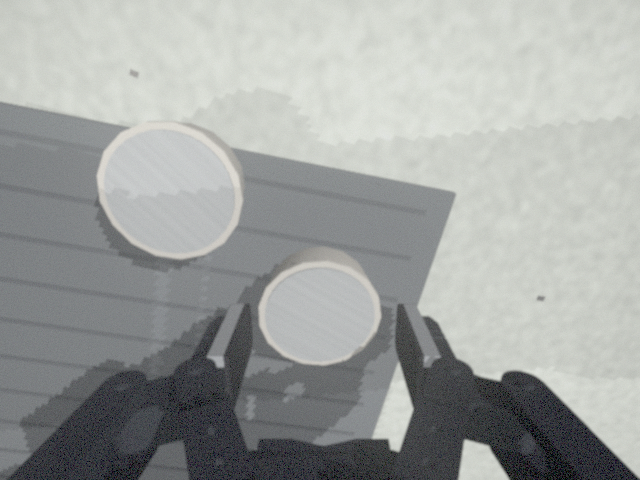

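Emit:
play_rows(increments="-.002 .003 0 0;-.003 .005 0 0;0 .003 0 0;0 0 0 0")

```text
clock: 48.25
position: [0.6231, 0.3014, 0.0208]
ee_rot: [-0.116, 0.686, 0.08, 0.714]
ft_force: [-0.3, 0.4, -0.1]
grip_width: 0.704
```

Emit:
play_rows(increments="0 0 0 0;0 0 0 0;0 0 0 0;-.006 0 0 0;-.014 0 0 0;-.02 0 0 0;-.02 0 0 0;-.014 0 0 0;-.006 0 0 0;0 0 0 0", hand=1, squeeze=60)

```text
clock: 49.25
position: [0.6192, 0.3053, 0.1078]
ee_rot: [-0.116, 0.685, 0.08, 0.715]
ft_force: [0.6, -0.1, -0.5]
grip_width: 0.506
```

```bash
python3 -c "
from h import *
go([.654,-.0101,.09],.29)"
```

```text
t=49.2 pos [0.6192 0.3053 0.1078] tilt 3.76 jawyaw 0.279 ywyaw 1.847 q7 -0.59 grip 43.0 F [ 0.6 -0.1 -0.5] | shift tool [ 0.0336 -0.3114 -0.0539] turn -0.011 (about tool x, down)
   R2 [-0.9978 -0.0561  0.034 ] q [-0.0434  0.6736 -0.7594  1.4076  0.5397  1.2478 -0.5873] tau [  0.1 -73.5 -15.8 -34.4   0.3   0.2   0.1]
```

Emit:
play_rows(increments="0 -.008 -.001 0;.001 -.016 -.003 0;.002 -.022 -.004 0;.002 -.022 -.004 0;.002 -.022 -.004 0;.002 -.022 -.004 0;.002 -.022 -.004 0;.002 -.022 -.004 0;.002 -.022 -.004 0;.002 -.022 -.004 0;.002 -.022 -.004 0;.002 -.022 -.004 0;.002 -.018 -.003 0;.001 -.012 -.002 0;0 -.006 0 0;0 0 0 0;0 0 0 0")

```text
clock: 50.95
position: [0.6421, -0.0161, 0.084]
ee_rot: [-0.113, 0.694, 0.072, 0.708]
ft_force: [0.2, 0.1, -0.8]
grip_width: 0.499
```

```bash
cat >> h.py <<'E'
Y2=.29;C0=np.array([.636,-.1385,0]);X2=np.array([np.cos(Y2),np.sin(Y2),0]);YY2=np.array([-np.sin(Y2),np.cos(Y2),0])
def L(x,y,z): return C0+x*X2+y*YY2+np.array([0,0,z])
E
python3 -c "
from h import *
c=look('w30',[L(-.083,.162,.0455),L(.083,.162,.0455),L(.0925,.075,.045),L(-.0925,.075,.045)])
go(L(.054,.118,.037),.29)"
```

```text
[ 47. 199.]
[409. 188.]
[417. 342.]
[ 79. 352.]
t=51.0 pos [ 0.6421 -0.0158  0.0841] tilt 3.57 jawyaw 0.263 ywyaw 1.833 q7 -0.12 grip 42.8 F [0.5 0.1 0.2] | shift tool [0.047  0.0054 0.0125] turn -0.027 (about tool x, down)
   R2 [-0.9981 -0.0611  0.0119] q [ 0.4628  0.5848 -0.7246  1.5772  0.4831  1.1336 -0.1215] tau [  0.1 -66.3 -13.6 -33.6   0.3  -0.    0. ]
```

View pics/w30.png

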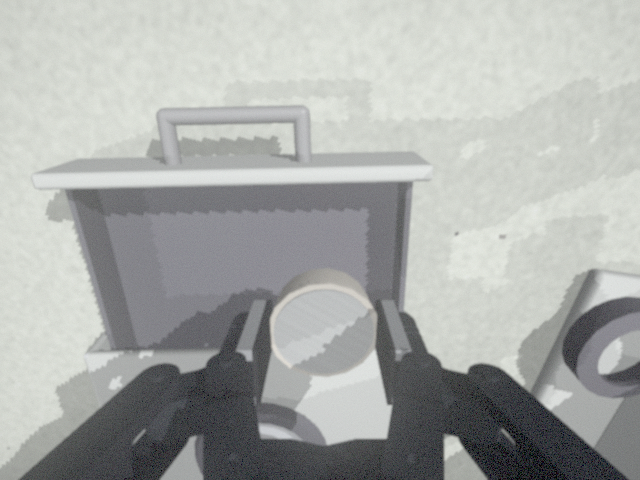

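Emit:
play_rows(increments=".003 .002 .003 0;.008 .003 .004 0;.01 .001 .003 0;.01 0 .001 0;.008 0 0 0;.004 0 0 0;.002 0 0 0;0 0 0 0")

```text
clock: 51.8
position: [0.6525, -0.0049, 0.0336]
ee_rot: [-0.115, 0.694, 0.074, 0.707]
ft_force: [0.3, 0.6, 0.9]
grip_width: 0.504
```

```bash
python3 -c "
from h import *
c=look('w31')
go(L(.053,.118,.037),.29)"
```

```text
t=51.9 pos [ 0.6526 -0.0049  0.0338] tilt 3.45 jawyaw 0.268 ywyaw 1.839 q7 -0.16 grip 42.7 F [-0.   0.3 -0.6] | shift tool [-0.0028 -0.0055 -0.001 ] turn -0.022 (about tool x, down)
   R2 [-0.9982 -0.0592  0.0108] q [ 0.4174  0.6627 -0.6936  1.5772  0.5329  1.0702 -0.1626] tau [ -0.2 -69.7 -14.5 -31.8   0.3  -0.1  -0. ]
```

View pics/w31.png

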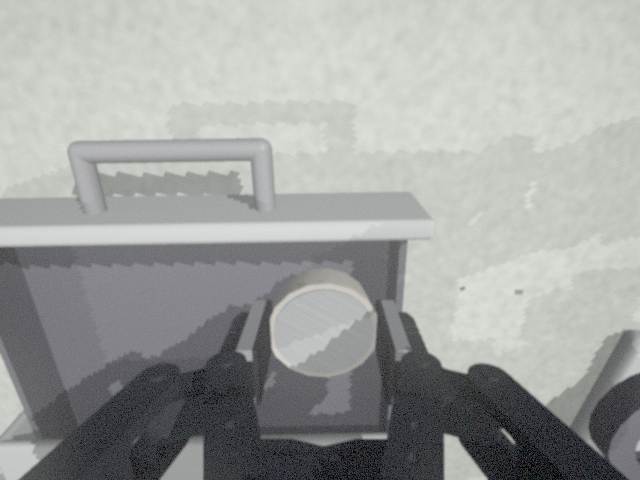

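Emit:
play_rows(increments="0 0 0 0;0 0 0 0;0 0 0 0;-.006 0 0 0;-.014 0 0 0;-.018 0 0 0;-.018 0 0 0;-.012 0 0 0;-.005 0 0 0;0 0 0 0", hand=-0.4)

```text
clock: 52.85
position: [0.6479, -0.0018, 0.116]
ee_rot: [-0.115, 0.696, 0.073, 0.705]
ft_force: [0.1, 0.1, 0.3]
grip_width: 0.696
```

```bash
python3 -c "
from h import *
c=look('w32',[L(.053,.124,.0275)])
go([.5615,.332,.11],.29)"
```

```text
[325. 246.]
t=52.9 pos [ 0.6478 -0.0018  0.1155] tilt 3.52 jawyaw 0.267 ywyaw 1.838 q7 -0.12 grip 59.7 F [-0.6 -0.1  0.2] | shift tool [-0.0156  0.3445  0.0048] turn -0.023 (about tool x, down)
   R2 [-0.9981 -0.0612  0.0038] q [ 0.4411  0.5697 -0.7373  1.527   0.4653  1.2032 -0.1202] tau [  0.3 -65.7 -13.  -34.    0.3   0.2   0. ]
```

View pics/w32.png

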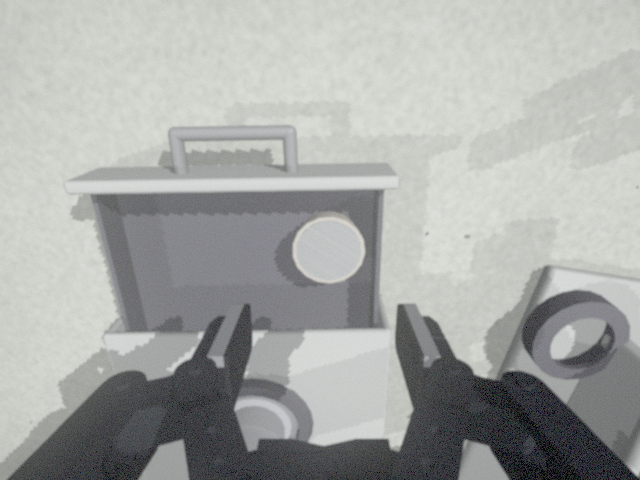

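Emit:
play_rows(increments="0 .008 0 0;-.001 .016 0 0;-.001 .022 0 0;-.001 .022 0 0;-.001 .022 0 0;-.001 .022 0 0;-.001 .022 0 0;-.001 .022 0 0;-.001 .022 0 0;-.001 .022 0 0;-.001 .022 .001 0;-.001 .022 .001 0;-.001 .022 .001 0;0 .02 0 0;0 .014 0 0;0 .008 0 0;0 .003 0 0;0 0 0 0;0 0 0 0")

```text
clock: 54.8
position: [0.5458, 0.3277, 0.097]
ee_rot: [-0.12, 0.703, 0.079, 0.697]
ft_force: [0.4, -0.5, -0.5]
grip_width: 0.699
```

```bash
python3 -c "
from h import *
c=look('w33',[[.5615,.332,.023],[.457,.284,.023]])
go([.5615,.332,.018],.29)"
```

```text
[351. 252.]
[164. 276.]
t=54.9 pos [0.546  0.3275 0.097 ] tilt 3.32 jawyaw 0.281 ywyaw 1.853 q7 -0.67 grip 59.4 F [ 0.3 -0.5  1.3] | shift tool [0.0786 0.0044 0.0175] turn -0.009 (about tool x, down)
   R2 [-0.9983 -0.0555 -0.0164] q [-0.062   0.6242 -0.799   1.5239  0.5033  1.24   -0.6721] tau [ -0.6 -67.1 -15.8 -33.1   0.2   0.2  -0. ]
```

View pics/w33.png

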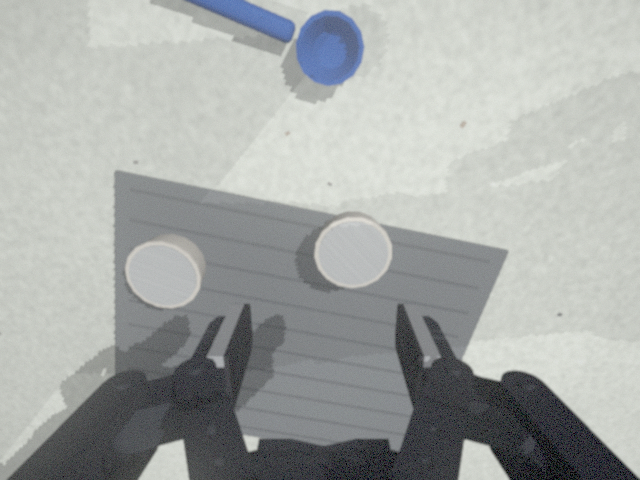

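Emit:
play_rows(increments=".004 .001 .004 0;.01 .002 .006 0;.015 .001 .005 0;.016 0 .003 0;.014 0 0 0;.009 0 0 0;.004 0 0 0;0 0 0 0;0 0 0 0")

```text
clock: 55.75
position: [0.5642, 0.3291, 0.0157]
ee_rot: [-0.119, 0.704, 0.077, 0.696]
ft_force: [1.0, -0.0, 0.6]
grip_width: 0.7
```

```bash
python3 -c "
from h import *
c=look('w34',[[.5625,.332,.023]])
go([.5625,.332,.019],.29)"
```

```text
[318. 330.]
t=55.8 pos [0.5643 0.3291 0.0158] tilt 3.47 jawyaw 0.277 ywyaw 1.849 q7 -0.70 grip 59.4 F [ 0.1  0.3 -0.6] | shift tool [-0.0034  0.003  -0.001 ] turn -0.013 (about tool x, down)
   R2 [-0.9982 -0.0574 -0.0191] q [-0.1003  0.7439 -0.741   1.5229  0.5776  1.14   -0.703 ] tau [  0.  -72.5 -16.7 -30.4   0.2   0.3  -0. ]
```

View pics/w34.png

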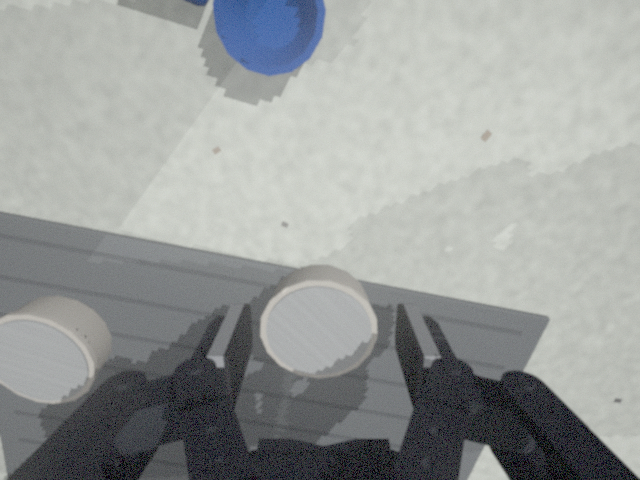

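Emit:
play_rows(increments="-.003 .003 0 0;0 0 0 0")

```text
clock: 56.0
position: [0.5638, 0.333, 0.0201]
ee_rot: [-0.119, 0.703, 0.077, 0.697]
ft_force: [-0.0, 0.1, 0.1]
grip_width: 0.7
```

Emit:
play_rows(increments="0 0 0 0;0 0 0 0;0 0 0 0;-.006 0 0 0;-.014 0 0 0;-.02 0 0 0;-.02 0 0 0;-.014 0 0 0;-.006 0 0 0;0 0 0 0", hand=1, squeeze=60)

```text
clock: 57.0
position: [0.5643, 0.3389, 0.1085]
ee_rot: [-0.118, 0.702, 0.078, 0.698]
ft_force: [-0.2, 0.5, -0.3]
grip_width: 0.506
```

```bash
python3 -c "
from h import *
go(L(-.002,.120,.09),.29)"
```

```text
t=57.0 pos [0.5643 0.3389 0.1085] tilt 3.30 jawyaw 0.278 ywyaw 1.849 q7 -0.67 grip 43.0 F [-0.2  0.5 -0.3] | shift tool [ 0.0395 -0.3572 -0.0652] turn -0.012 (about tool x, down)
   R2 [-0.9983 -0.0558 -0.0142] q [-0.0886  0.6518 -0.7897  1.452   0.5111  1.2801 -0.6652] tau [  0.1 -70.8 -16.1 -34.1   0.1   0.5   0.1]
```

Emit:
play_rows(increments="0 -.008 -.001 0;.001 -.016 -.003 0;.002 -.022 -.004 0;.002 -.022 -.004 0;.002 -.022 -.004 0;.002 -.022 -.004 0;.002 -.022 -.004 0;.002 -.022 -.004 0;.002 -.022 -.004 0;.002 -.022 -.004 0;.002 -.022 -.004 0;.002 -.022 -.004 0;.002 -.022 -.004 0;.002 -.022 -.003 0;.002 -.018 -.002 0;.001 -.012 0 0;0 -.007 0 0;0 -.003 0 0;0 0 0 0;0 0 0 0")

```text
clock: 59.0
position: [0.593, -0.0344, 0.0856]
ee_rot: [-0.115, 0.712, 0.069, 0.69]
ft_force: [-0.0, 0.5, -0.3]
grip_width: 0.502
```

```bash
python3 -c "
from h import *
c=look('w35')
go(L(-.002,.120,.037),.29)"
```

```text
t=59.0 pos [ 0.593  -0.0343  0.0856] tilt 4.19 jawyaw 0.260 ywyaw 1.833 q7 -0.09 grip 43.1 F [ 0.3  0.1 -0.7] | shift tool [0.0476 0.0111 0.0111] turn -0.030 (about tool x, down)
   R2 [-0.9973 -0.0615 -0.0396] q [ 0.5192  0.5193 -0.7372  1.6669  0.447   1.1496 -0.0934] tau [  0.5 -60.9 -11.9 -33.3   0.3   0.3   0. ]
```

View pics/w35.png

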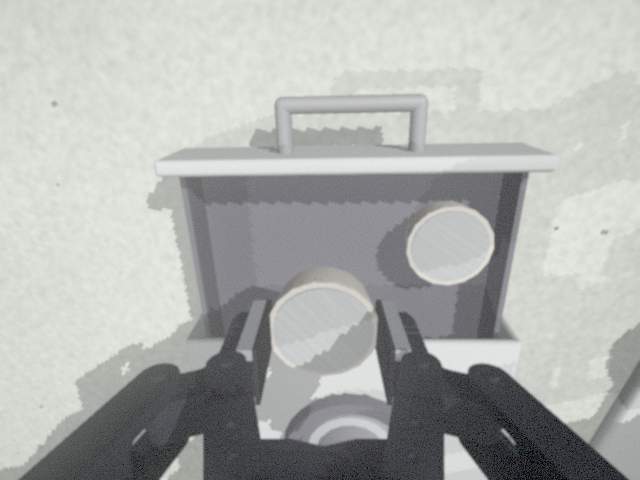

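Emit:
play_rows(increments=".003 .002 .002 0;.008 .004 .004 0;.01 .003 .003 0;.01 .001 .001 0;.008 0 0 0;.004 0 0 0;.001 0 0 0;0 0 0 0")

```text
clock: 59.85
position: [0.5987, -0.0212, 0.0354]
ee_rot: [-0.117, 0.712, 0.071, 0.689]
ft_force: [0.7, 0.4, -0.2]
grip_width: 0.505
```

```bash
python3 -c "
from h import *
c=look('w36')
go(L(-.002,.120,.037),.29)"
```

```text
t=59.9 pos [ 0.5988 -0.0213  0.0356] tilt 4.16 jawyaw 0.264 ywyaw 1.838 q7 -0.15 grip 42.7 F [-0.1  0.5 -0.5] | shift tool [-0.0013 -0.0031  0.0001] turn -0.026 (about tool x, down)
   R2 [-0.9974 -0.0599 -0.041 ] q [ 0.4713  0.5932 -0.7085  1.6822  0.5     1.0796 -0.1477] tau [ -0.2 -64.1 -13.3 -31.2   0.3   0.2  -0. ]
```

View pics/w36.png

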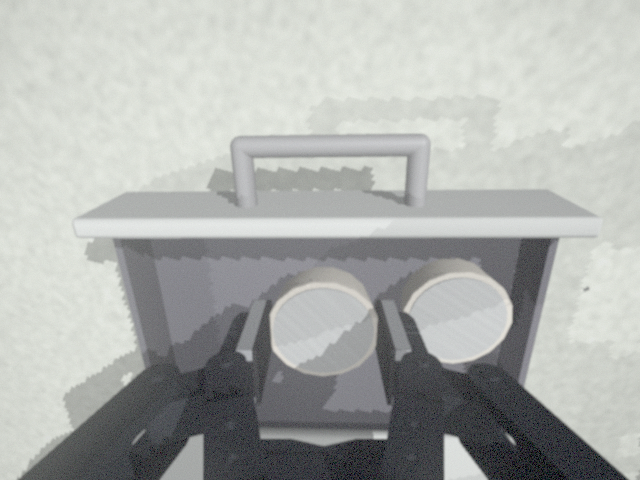

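Emit:
play_rows(increments="0 0 0 0;0 0 0 0;0 0 0 0;-.006 0 0 0;-.014 0 0 0;-.018 0 0 0;-.018 0 0 0;-.012 0 0 0;-.005 0 0 0;0 0 0 0", hand=-0.35)

```text
clock: 60.9
position: [0.6021, -0.0157, 0.1176]
ee_rot: [-0.117, 0.71, 0.07, 0.691]
ft_force: [0.0, -0.1, 0.5]
grip_width: 0.672
```

```bash
python3 -c "
from h import *
c=look('w37')
go([.457,.284,.11],.29)"
```

```text
t=61.0 pos [ 0.6019 -0.0157  0.1171] tilt 4.10 jawyaw 0.264 ywyaw 1.837 q7 -0.10 grip 57.3 F [-0.4  0.4 -0.2] | shift tool [-0.0107  0.3271 -0.0613] turn -0.026 (about tool x, down)
   R2 [-0.9974 -0.0614 -0.0367] q [ 0.4956  0.5018 -0.7537  1.6191  0.4285  1.2093 -0.1002] tau [  0.2 -60.7 -11.9 -34.1   0.3   0.3   0. ]
```

View pics/w37.png

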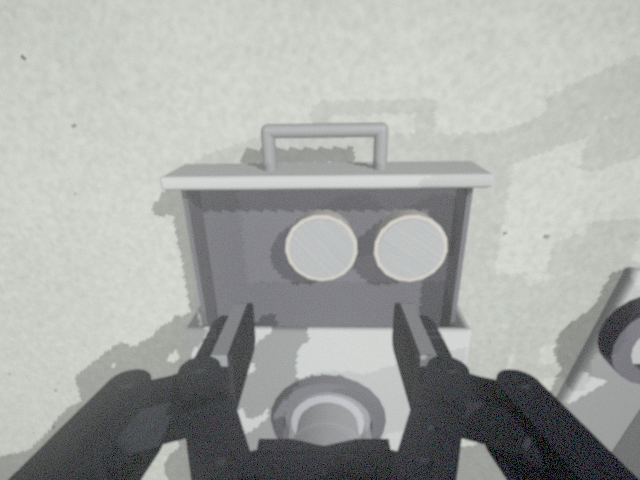

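Emit:
play_rows(increments="-.001 .008 -.001 0;-.002 .016 -.003 0;-.002 .022 -.004 0;-.002 .022 -.004 0;-.002 .022 -.004 0;-.002 .022 -.004 0;-.002 .022 -.004 0;-.002 .022 -.004 0;-.002 .022 -.004 0;-.002 .022 -.004 0;-.001 .022 -.004 0;0 .022 -.004 0;0 .022 -.004 0;0 .018 -.003 0;0 .012 -.002 0;0 .006 0 0;0 0 0 0;0 0 0 0")

```text
clock: 62.75
position: [0.4457, 0.2868, 0.1131]
ee_rot: [-0.122, 0.715, 0.076, 0.684]
ft_force: [-0.2, -0.4, -0.2]
grip_width: 0.674
```

```bash
python3 -c "
from h import *
c=look('w38',[[.457,.284,.023]])
go([.457,.284,.019],.29)"
```

```text
[345. 249.]
t=62.8 pos [0.4459 0.2866 0.1131] tilt 4.54 jawyaw 0.279 ywyaw 1.853 q7 -0.68 grip 57.4 F [-0.6 -0.3 -0.3] | shift tool [ 0.0936 -0.0001  0.015 ] turn -0.011 (about tool x, down)
   R2 [-0.9969 -0.0584 -0.0535] q [ 0.0679  0.4315 -0.9023  1.7658  0.3852  1.2043 -0.6785] tau [ -0.3 -50.5 -12.1 -33.5   0.1   0.4  -0. ]
```

View pics/w38.png

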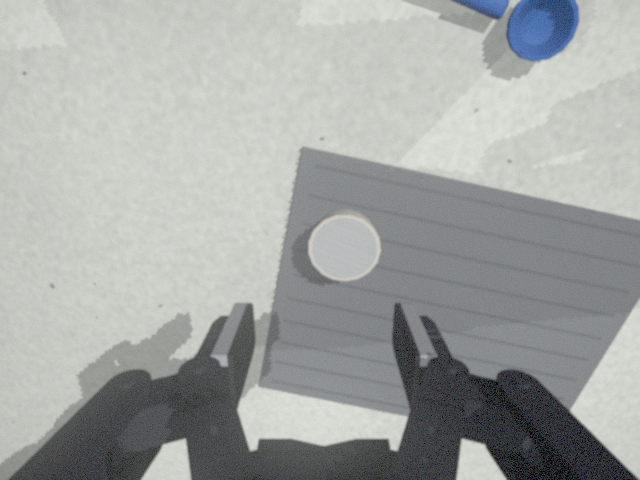

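Pod at (345,247), as predicted. Descend.

Emit:
play_rows(increments=".004 0 .003 0;.01 0 .005 0;.016 0 .004 0;.018 0 .002 0;.017 0 0 0;.012 0 0 0;.008 0 0 0;.003 0 0 0;0 0 0 0;0 0 0 0", hand=-0.4)

```text
clock: 63.8
position: [0.4594, 0.2799, 0.0147]
ee_rot: [-0.12, 0.717, 0.073, 0.683]
ft_force: [0.0, 0.0, -0.4]
grip_width: 0.702
```

```bash
python3 -c "
from h import *
c=look('w39',[[.457,.285,.023]])
go([.457,.285,.019],.29)"
```

```text
[317. 327.]
t=63.9 pos [0.4595 0.28   0.0148] tilt 4.70 jawyaw 0.272 ywyaw 1.846 q7 -0.75 grip 59.5 F [ 0.2 -0.2 -0.4] | shift tool [-0.0044  0.0052 -0.0012] turn -0.018 (about tool x, down)
   R2 [-0.9966 -0.0599 -0.0559] q [ 0.0094  0.5784 -0.8164  1.8107  0.5099  1.0551 -0.7484] tau [ -0.  -57.3 -14.2 -28.6   0.    0.4  -0. ]
```

View pics/w39.png

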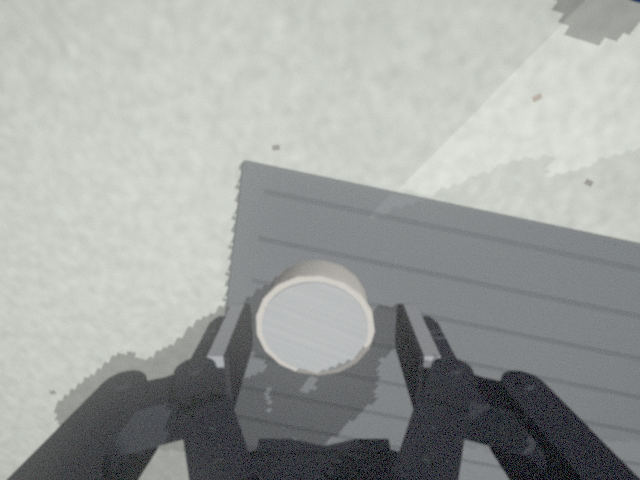

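Emit:
play_rows(increments="-.002 .003 -.001 0;-.001 .002 0 0;0 0 0 0")

```text
clock: 64.15
position: [0.4578, 0.2858, 0.0193]
ee_rot: [-0.12, 0.716, 0.073, 0.684]
ft_force: [-0.2, 0.0, 0.8]
grip_width: 0.698
```

Emit:
play_rows(increments="0 0 0 0;0 0 0 0;0 0 0 0;-.006 0 0 0;-.014 0 0 0;-.02 0 0 0;-.02 0 0 0;-.014 0 0 0;-.006 0 0 0;0 0 0 0", hand=1, squeeze=60)

```text
clock: 65.15
position: [0.461, 0.2927, 0.107]
ee_rot: [-0.12, 0.715, 0.073, 0.685]
ft_force: [-0.1, 0.1, -0.3]
grip_width: 0.504
```

```bash
python3 -c "
from h import *
go(L(-.053,.120,.09),.29)"
```

```text
t=65.2 pos [0.461  0.2927 0.107 ] tilt 4.49 jawyaw 0.273 ywyaw 1.847 q7 -0.69 grip 42.8 F [-0.1  0.1 -0.3] | shift tool [ 0.0374 -0.3417 -0.0019] turn -0.017 (about tool x, down)
   R2 [-0.9969 -0.0592 -0.0512] q [ 0.0442  0.47   -0.8836  1.7315  0.4118  1.2077 -0.6907] tau [  0.1 -54.4 -13.2 -33.8  -0.    0.7   0.1]
```

Emit:
play_rows(increments="0 -.008 0 0;.001 -.016 0 0;.002 -.022 0 0;.002 -.022 0 0;.002 -.022 0 0;.002 -.022 0 0;.002 -.022 0 0;.002 -.022 0 0;.002 -.022 0 0;.002 -.022 0 0;.002 -.022 0 0;.002 -.022 0 0;.002 -.022 0 0;.002 -.018 0 0;.001 -.012 0 0;0 -.006 0 0;0 0 0 0;0 0 0 0")

```text
clock: 66.95
position: [0.5365, -0.0234, 0.085]
ee_rot: [-0.119, 0.723, 0.072, 0.677]
ft_force: [-1.0, 0.9, 0.1]
grip_width: 0.507
```

```bash
python3 -c "
from h import *
c=look('w40')
go(L(-.053,.120,.037),.29)"
```

```text
t=67.0 pos [ 0.5365 -0.0233  0.085 ] tilt 5.39 jawyaw 0.269 ywyaw 1.844 q7 -0.09 grip 43.1 F [-0.  -0.4 -0.4] | shift tool [ 0.0481 -0.0159  0.0133] turn -0.021 (about tool x, down)
   R2 [-0.9956 -0.0577 -0.074 ] q [ 0.5543  0.4328 -0.7693  1.7879  0.3991  1.1375 -0.0939] tau [  0.2 -53.7 -10.4 -32.9   0.3   0.4   0. ]
```

View pics/w40.png

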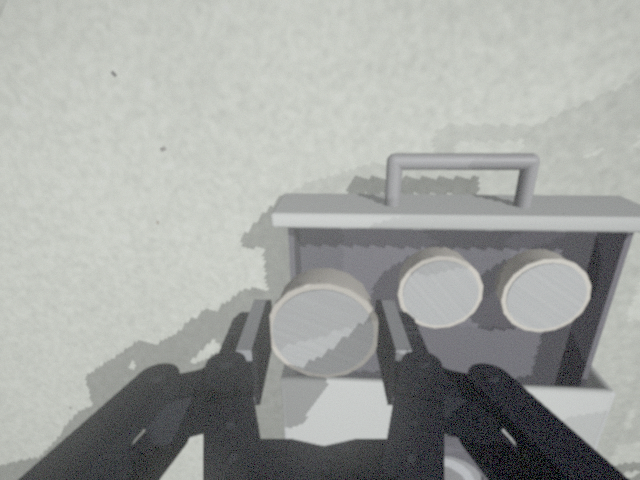

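Emit:
play_rows(increments=".002 -.004 .003 0;.006 -.006 .004 0;.01 -.004 .003 0;.01 -.001 .001 0;.008 0 0 0;.005 0 0 0;.002 0 0 0;0 0 0 0;0 0 0 0")

```text
clock: 67.9
position: [0.5491, -0.0366, 0.0374]
ee_rot: [-0.12, 0.723, 0.074, 0.676]
ft_force: [0.6, -1.5, -0.5]
grip_width: 0.511
```

```bash
python3 -c "
from h import *
c=look('w41')
go(L(-.054,.120,.037),.29)"
```

```text
t=68.0 pos [ 0.5492 -0.0367  0.0375] tilt 5.39 jawyaw 0.273 ywyaw 1.848 q7 -0.11 grip 42.9 F [ 0.2 -0.1 -0.9] | shift tool [ 0.0006 -0.0024  0.0002] turn -0.017 (about tool x, down)
   R2 [-0.9956 -0.0564 -0.075 ] q [ 0.5332  0.5207 -0.7275  1.7855  0.4637  1.0713 -0.1101] tau [  0.  -58.2 -11.7 -30.7   0.3   0.4  -0. ]
```

View pics/w41.png

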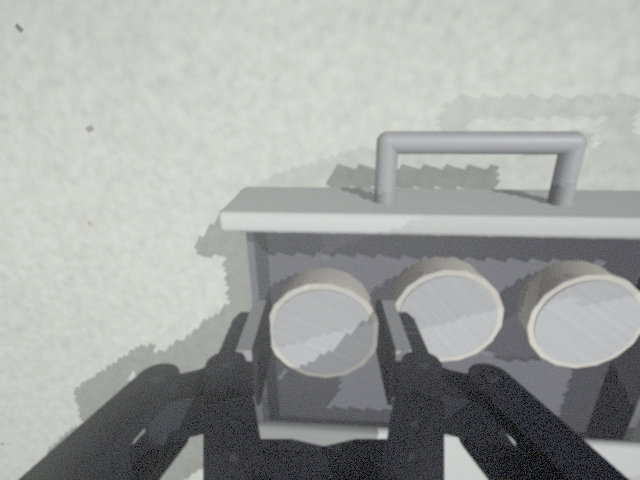

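Emit:
play_rows(increments="0 0 0 0;0 0 0 0;0 0 0 0;-.006 0 0 0;-.014 0 0 0;-.018 0 0 0;-.018 0 0 0;-.012 0 0 0;-.005 0 0 0;0 0 0 0", hand=-0.35)

```text
clock: 68.95
position: [0.5549, -0.0301, 0.1189]
ee_rot: [-0.121, 0.722, 0.073, 0.678]
ft_force: [0.2, 0.7, 0.6]
grip_width: 0.675
```

```bash
python3 -c "
from h import *
c=look('w42',[L(0,.195,.026)])
go(L(0,.24,.11),.29)"
```

```text
[415. 128.]
t=69.0 pos [ 0.5546 -0.0301  0.1184] tilt 5.27 jawyaw 0.274 ywyaw 1.849 q7 -0.06 grip 57.3 F [0.5 0.6 0.6] | shift tool [-0.0015  0.1138  0.0457] turn -0.016 (about tool x, down)
   R2 [-0.9958 -0.0578 -0.0715] q [ 0.5605  0.4268 -0.7738  1.7151  0.3844  1.2071 -0.0555] tau [  0.2 -54.8 -10.4 -34.    0.2   0.5   0. ]
```

View pics/w42.png

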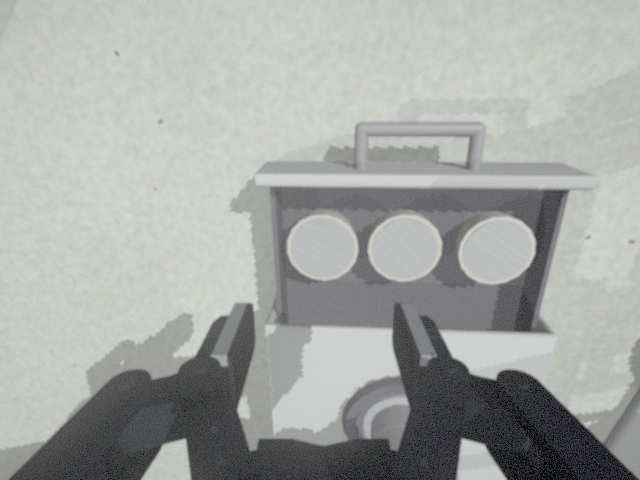

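Emit:
play_rows(increments="0 .006 .002 0;0 .012 .005 0;0 .016 .007 0;0 .016 .007 0;0 .016 .007 0;0 .016 .007 0;0 .012 .005 0;0 .006 .003 0;0 0 0 0;0 0 0 0", hand=1)

```text
clock: 70.0
position: [0.5653, 0.0879, 0.1031]
ee_rot: [-0.121, 0.725, 0.076, 0.674]
ft_force: [0.1, -1.0, -1.2]
grip_width: -0.0
```

```bash
python3 -c "
from h import *
c=look('w43',[L(0.004,.195,.026)])
go(L(0.004,.230,.024),.29)"
```

```text
[343. 310.]
t=70.0 pos [0.5653 0.0878 0.1032] tilt 5.52 jawyaw 0.277 ywyaw 1.852 q7 -0.27 grip -0.2 F [-0.4 -0.5  1.2] | shift tool [ 0.0786 -0.0027  0.0134] turn -0.013 (about tool x, down)
   R2 [-0.9954 -0.0536 -0.0799] q [ 0.3536  0.5068 -0.7908  1.662   0.4229  1.2292 -0.2744] tau [ -0.1 -58.9 -12.5 -33.5   0.2   0.5  -0. ]
```

View pics/w43.png

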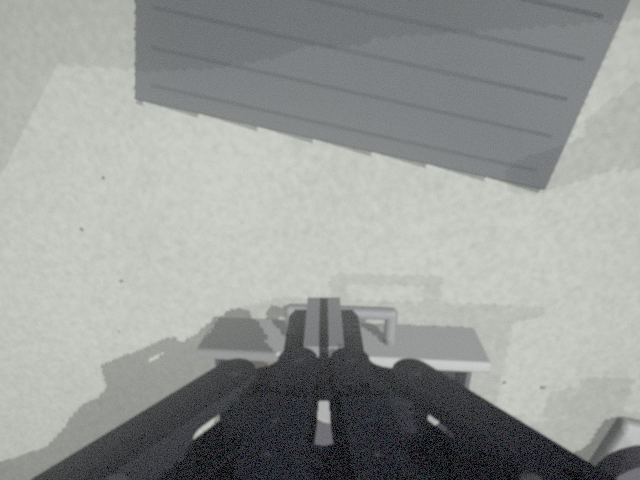

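Emit:
play_rows(increments=".004 0 .003 0;.01 0 .004 0;.014 0 .003 0;.015 0 .001 0;.014 0 0 0;.01 0 0 0;.005 0 0 0;.002 0 0 0;0 0 0 0;0 0 0 0")

```text
clock: 71.05
position: [0.5712, 0.0817, 0.0204]
ee_rot: [-0.12, 0.726, 0.074, 0.673]
ft_force: [-0.4, -0.3, 0.3]
grip_width: -0.0
```

```bash
python3 -c "
from h import *
go(L(0.004,.114,.024),.29)"
```

```text
t=71.0 pos [0.5712 0.0817 0.0204] tilt 5.67 jawyaw 0.273 ywyaw 1.848 q7 -0.33 grip -0.0 F [-0.4 -0.3  0.3] | shift tool [ 0.0023 -0.1155  0.0049] turn -0.017 (about tool x, down)
   R2 [-0.9951 -0.0544 -0.0825] q [ 0.3173  0.6181 -0.735   1.7011  0.5066  1.1052 -0.3254] tau [  0.  -63.1 -13.8 -29.5   0.1   0.5  -0. ]
```

Emit:
play_rows(increments="0 -.004 .001 0;0 -.007 .001 0;0 -.008 .001 0;0 -.008 .001 0;.0005 -.008 .001 0;.0005 -.008 0 0;.0005 -.008 0 0;.0005 -.008 0 0;.0005 -.008 0 0;.0005 -.008 0 0;.0005 -.008 0 0;.0005 -.008 0 0")

```text
clock: 72.25
position: [0.604, -0.0107, 0.023]
ee_rot: [-0.12, 0.725, 0.075, 0.674]
ft_force: [-0.5, 2.5, 0.9]
grip_width: -0.001
```

```bash
python3 -c "
from h import *
look('w44')
go(L(0.004,.110,.024),.29)"
```

```text
t=72.3 pos [ 0.6045 -0.0127  0.0229] tilt 5.54 jawyaw 0.272 ywyaw 1.847 q7 -0.16 grip -0.1 F [ 1.  -0.5  0.7] | shift tool [ 0.0001 -0.0196 -0.0015] turn -0.018 (about tool x, down)
   R2 [-0.9953 -0.0548 -0.0795] q [ 0.4365  0.6461 -0.7008  1.6368  0.5172  1.1203 -0.1588] tau [ -5.  -67.6 -17.8 -28.4  -0.3   0.6  -0.3]
```

View pics/w44.png

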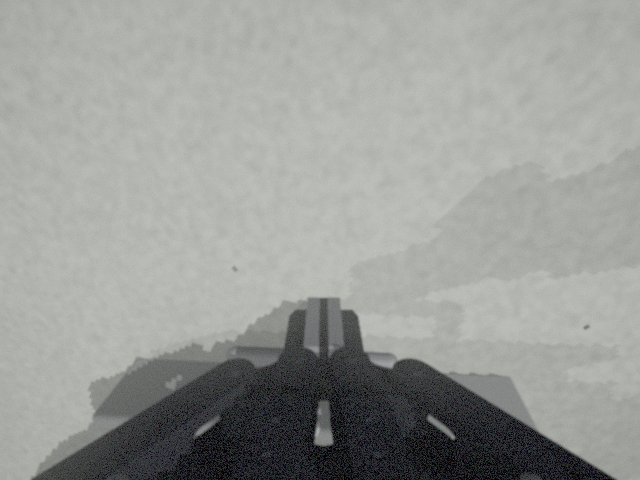

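Emit:
play_rows(increments=".0005 -.005 0 0;.0005 -.005 0 0;0 -.005 0 0")

```text
clock: 72.6
position: [0.6081, -0.0251, 0.0226]
ee_rot: [-0.119, 0.725, 0.076, 0.674]
ft_force: [-6.2, 18.4, 2.7]
grip_width: -0.0
```

Emit:
play_rows(increments="0 -.004 0 0;0 -.003 0 0")

```text
clock: 72.8
position: [0.6079, -0.0248, 0.0226]
ee_rot: [-0.118, 0.726, 0.081, 0.673]
ft_force: [-5.1, 6.6, 2.8]
grip_width: -0.0
```

```bash
python3 -c "
from h import *
go(L(0.004,.110,.024),.29)"
```

```text
t=72.8 pos [ 0.6079 -0.0248  0.0226] tilt 5.22 jawyaw 0.280 ywyaw 1.854 q7 -0.12 grip -0.0 F [-5.1  6.6  2.8] | shift tool [-0.001  -0.007  -0.0017] turn -0.010 (about tool x, down)
   R2 [-0.9959 -0.0411 -0.0812] q [ 0.4596  0.6562 -0.7018  1.6225  0.5103  1.1254 -0.1199] tau [  4.3 -67.4  -9.3 -32.1   2.6  -0.   -0.1]
```

Emit:
play_rows(increments="0 .004 0 0;0 .01 0 0;0 .014 0 0;0 .014 0 0;-.006 .012 0 0;-.014 .008 0 0;-.02 .004 0 0;-.02 0 0 0;-.02 0 0 0;-.02 0 0 0;-.02 0 0 0;-.02 0 0 0;-.014 -.008 0 0;-.006 -.014 0 0;0 -.018 0 0;0 -.018 0 0;0 -.014 0 0;0 -.007 0 0;0 0 0 0;0 0 0 0")

```text
clock: 74.8
position: [0.6219, -0.0226, 0.1983]
ee_rot: [-0.121, 0.724, 0.081, 0.674]
ft_force: [0.5, 0.4, -0.9]
grip_width: -0.001
```

```bash
python3 -c "
from h import *
look('w45',[L(0.004,.097,.026),L(.0925,.075,.045),L(-.0925,.075,.045)])
go(L(0.0,.117,.25),.29)
for n,(x0,y0,w,h) in (('scene',(200,250,160,120)),('side',(250,160,160,120))):
    im=br(cam(n)['im'])[y0:y0+h,x0:x0+w];cv2.imwrite(f'pics/{n}45.png',cv2.resize(im,(800,600),interpolation=cv2.INTER_CUBIC))"
```

```text
[320. 225.]
[427. 261.]
[204. 255.]
t=74.8 pos [ 0.6218 -0.0226  0.1983] tilt 5.15 jawyaw 0.285 ywyaw 1.860 q7 -0.02 grip 0.4 F [-0.4 -0.  -0.2] | shift tool [-0.0501 -0.0005 -0.0236] turn -0.005 (about tool x, down)
   R2 [-0.996  -0.0448 -0.0778] q [ 0.4849  0.5051 -0.7694  1.4354  0.3971  1.4213 -0.0225] tau [ -0.3 -64.  -12.6 -36.5   0.2   0.4   0. ]
```

View pics/w45.png

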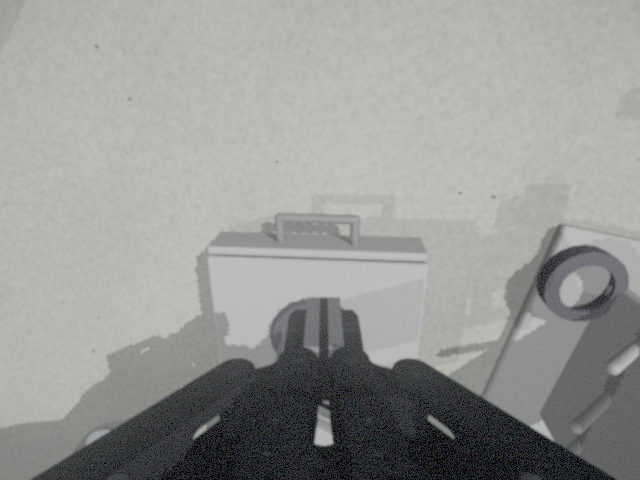

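View pics/scene45.png

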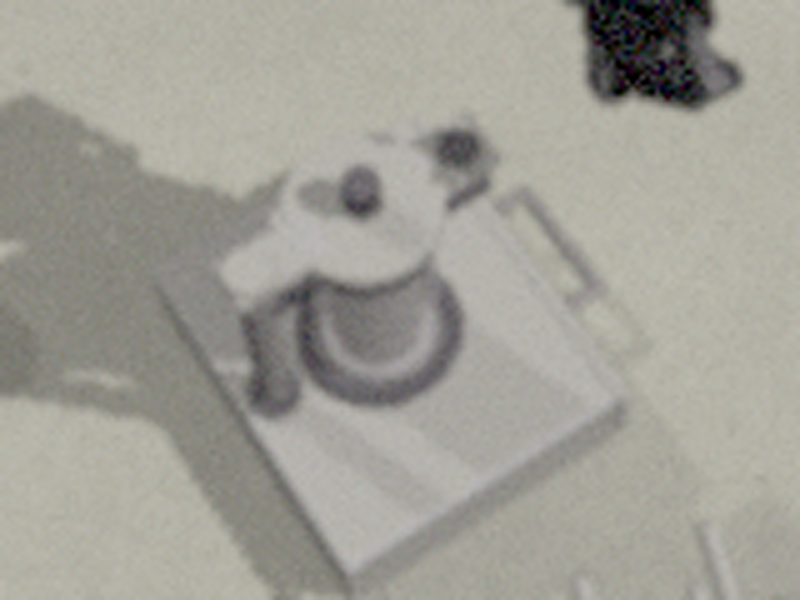

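View pics/side45.png

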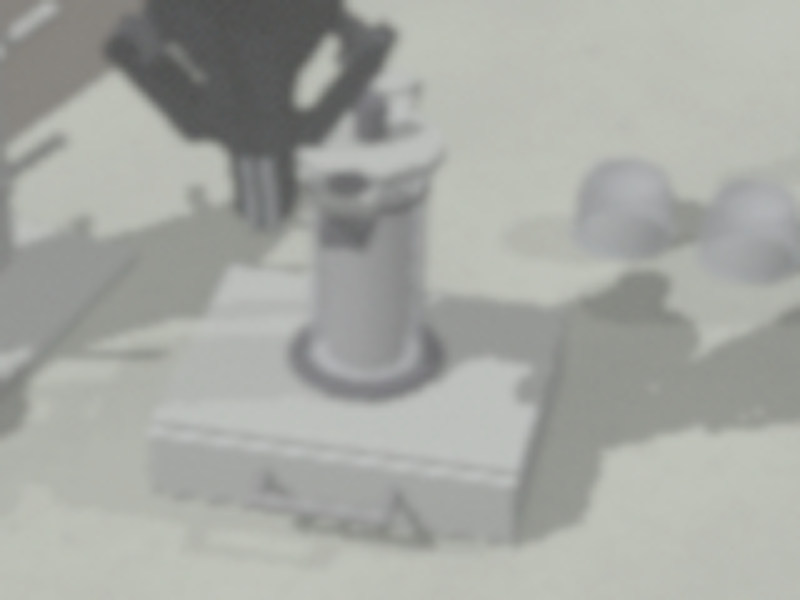

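```bash
python3 -c "
from h import *
im=cv2.imread('pics/w45.png')[205:285,200:440];cv2.imwrite('pics/w45z.png',cv2.resize(im,(800,267),interpolation=cv2.INTER_CUBIC))
c=cam('wrist')
g=cv2.cvtColor(c['im'],cv2.COLOR_BGR2GRAY)[225:270,:];print(g[:,240:270].mean(1).round().astype(int));print(g[:,380:410].mean(1).round().astype(int))
for y in (.075,.083): print(y,[proj(c,L(x,y,z))[1].round(1) for x in(-.06,.055) for z in (.045,.041,.003)])
"
```

```text
[105 104 104 105 105 104 102  95  86  82  82  83  84  85  85  86  86  86
  86  85  87  88  98 114 126 132 133 132 130 123 105  84  87 108 124 131
 132 131 131 131 131 131 132 132 131]
[118 119 119 120 119 119 119 119 119 119 118 112 100  89  85  86  85  85
  86  85  86  87  86  87  86  87  90 101 117 129 134 133 132 131 124 105
  83  84 103 119 128 131 132 133 133]
0.075 [np.float64(256.1), np.float64(254.2), np.float64(237.7), np.float64(260.2), np.float64(258.1), np.float64(240.8)]
0.083 [np.float64(247.4), np.float64(245.5), np.float64(229.7), np.float64(251.2), np.float64(249.2), np.float64(232.7)]
```

View pics/w45z.png

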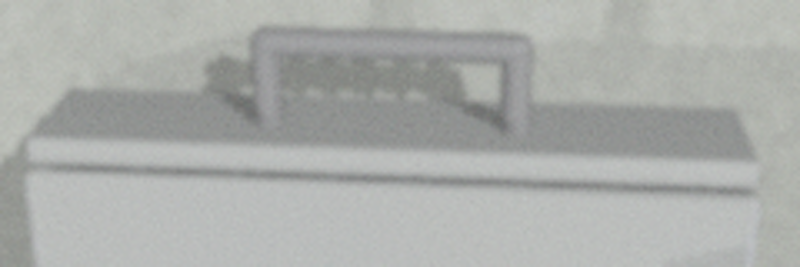

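Emit:
play_rows(increments="-.01 .006 0 0;-.015 .012 0 0;-.02 .016 0 0;-.02 .016 0 0;-.015 .012 0 0;-.008 .006 0 0;0 0 0 0;0 0 0 0;0 0 0 0;0 0 0 0")

```text
clock: 76.0
position: [0.6056, 0.0576, 0.2909]
ee_rot: [-0.123, 0.723, 0.084, 0.675]
ft_force: [-0.3, -0.3, 0.3]
grip_width: -0.002
```

```bash
python3 -c "
from h import *
c=look('w46',[L(0,0,.195),L(0,.049,.177),L(0,.105,.026)])
go(L(0.0,.117,.25),.29)
s=cam('scene')['im'];a=cv2.imread('pics/scene0.png')
cv2.imwrite('pics/k46.png',br(s))
d=cv2.absdiff(cv2.GaussianBlur(s,(5,5),0),cv2.GaussianBlur(a,(5,5),0)).max(2)
for n,(x,y,w,h) in dict(bottle=(125,250,42,50),caps=(145,298,42,55),spoon=(440,190,32,46)).items(): print(n,d[y:y+h,x:x+w].max(),d[y:y+h,x:x+w].mean())
"
```

```text
[298. 455.]
[300. 394.]
[316. 258.]
t=76.0 pos [0.6056 0.0575 0.2908] tilt 5.05 jawyaw 0.291 ywyaw 1.865 q7 -0.11 grip 0.0 F [ 0.   0.1 -1.2] | shift tool [ 0.0462 -0.0775 -0.0238] turn 0.001 (about tool x, down)
   R2 [-0.9961 -0.0443 -0.0761] q [ 0.3862  0.4368 -0.8168  1.3319  0.3499  1.5844 -0.1115] tau [ -0.7 -60.9 -11.7 -38.    0.1   0.4  -0. ]
bottle 40 12.608095238095238
caps 19 6.3
spoon 8 5.908967391304348
```

View pics/w46.png

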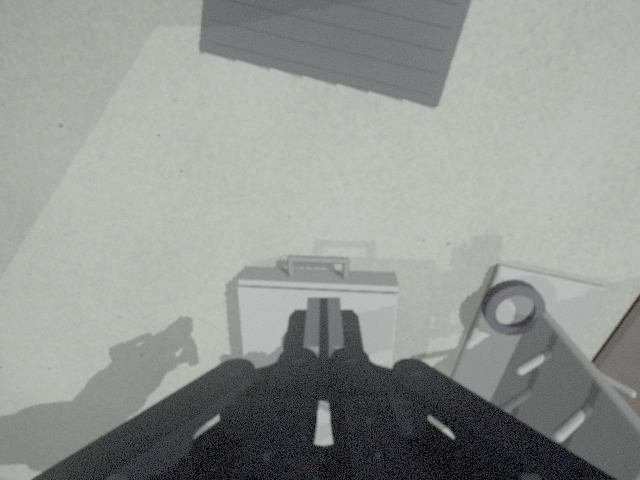

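View pics/k46.png

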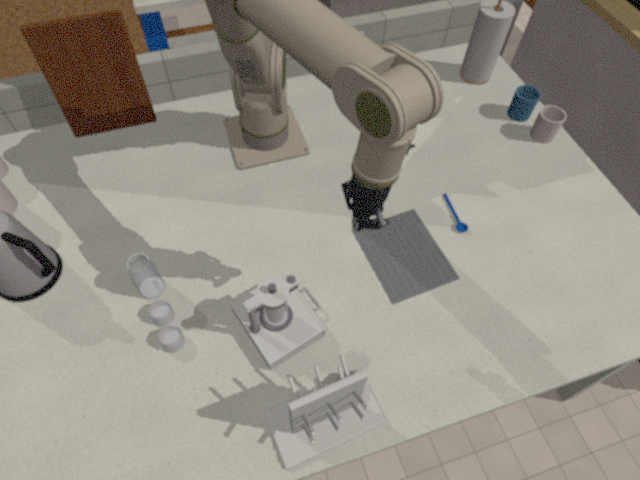

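```bash
python3 -c "
from workcell import workorder
print(workorder.hand_in())"
```

```text
the job is handed in; nothing more can be done
None
```

The restock is finished and handed in at about 76 s of robot time. `hand_in()` reports no verdict.

**Tube:** It started with two pods, and I added three from the mat. The stack looked full and flat in the wrist and side views, with the top pod near the rim as a stack of five should be.

**Lid and lock:** I swung the lid shut until it met a stop at about 20 N. I then pressed the button until it bottomed, and it looks flush in the pictures.

**Drawer:** The three leftover pods lay flat side by side, including one that had been knocked aside on the mat. I pushed the drawer in until it met a stop at about 18 N. The panel appears within about 1 mm of the foot's face.

**Final checks:** The gripper was clear of everything and the wrist force was near zero. The caps and spoon had not moved, and the bottle looked in place; its picture difference was larger, which I put down to shadow.

**What disagreed or went wrong:**
- **Lock force:** The button press peaked at about 41 N at the fingertips for a moment. That is over the 40 N limit stated for the arm or gripper body. The contact was at the fingertips, so I don't think it counts, but I could not confirm that.
- **Tool tilt:** The tool drifted to about 5° of tilt over the run, from faster moves. I corrected for it at each placement.
- **Tube position:** My first estimate of the tube centre differed between cameras by 2–3 mm.

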